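Close the brush-washing tank: tighten the cover's wing screws evenly

ROBOT

A 6-joint arm with a two-finger parallel gripper is mounted at the origin on the work surface. World frame = base frame: x ahead of the robot, y to its left, z up, the work surface at z = 0. Lengths are in m, angles in degrees, forces in N, time in s.
With the tool pointing down it reaches from about 0.375 to 0.975 m from the base axis. Payload 3.8 kg.
Tool frame: the origin (TCP) lies between the finger pads; the fingertips stand 11 mm ahead of it and the grasp point (between the pads) lies 8 mm behind it (env.tip_extent is the distance from the TCP to the fingertips, in m); z points along the fingers, y is the line along which they close (so a half turn about z gives the same grasp; the last joint's range is limited). The gripper opens to 85 mm and grips with 20 to 120 N. Pads are 22 mm wide; open, the fingers measure 114 mm over their backs; the gripper's body (76 mm by 85 mm) begins 54 mm behind the grasp point. The pads swing forward as they close: fully open they stand 13 mm farther back than shut.
Start: joints at [66.526, 15.12, 91.902, -0, 72.978, -2.114], TCP at [0.246, 0.629, 0.218] pointing down, gripper open.
Joint ranges: [-150.88, 150.88], [-54.13, 125.18], [17.81, 147.31], [-75.09, 255.09], [0, 152.58], [-146.25, 146.25]. Speed limits (degrees/s): [147.25, 147.25, 180, 180, 180, 180].

INTERFACE

Orientations are given as a 3x3 rotation matrix whose columns are the frame's x, y, z axes.
In Python, from station import env gives the robot as it stands. The module is installed in compiled form; this text tells all that it offers.
- The arm moves only by the tool servo_tool, never from a script. Its argument "series" is a list of rows, each a list of 2 entries, a list of its own where there are three numbers: the shift along the world's x, y, z in mm, then the turn, a rotation vector about the world's x, y, z in degrees. In form: [[[x, y, z], [wx, wy, wz]], ...]. A call has 1 to 10 rows; each row is the pose to reach, as a shift and turn from the pose commanded when the call began; what a row does not reach only later rows make up. A row lasts 1/10 s, in which the tool goes at most 50 mm and 8.59 degrees, less where a joint would pass 70% of its speed; a pose out of reach is approached as far as the arm can. A call with a gripper value outside its range is refused whole. "grip" is the finger opening in mm, from 0 to 85.4, set as the call begins (left out, the last holds). The fingers move at their own pace and stop on an object; "force" is the grip in N (left out, the last holds). Time passes only in rows, so rows that repeat a pose let the fingers close. It gives the time, the measured TCP pose, the force, the opening and the grip force at its end, in the units of the state.
- env.state(): the state, without advancing time (a new reading comes with each control period).
- env.snapshot(name): name is "side" or "top" or "wrist"; returns a dict with "pixels" (400x640x3 uint8, red, green, blue), "depth" (400x640 float32, m along the optical axis (not along the pixel's ray), 0 where there is no reading), "intrinsics" (3x3 intrinsics, pixels), "R" (3x3) and "t" (3): a world point X has camera coordinates R X + t; the wrist camera has in their place "T_tool_cam" (4x4, takes a point from camera to tool coordinates, whose origin is the TCP and whose axes are the flange's). Camera axes: x right, y down, z forward; pixel columns grow to the right and rows downward; lengths in m; the calibration is good to about 2 mm. A picture is of the moment at which its call begins: read the wrist's pose just before it.
- env.sign_off(): hands the job in; it is judged then, once.
The state is a dict: "time": time; "joint_positions": joint angles; "qvel": joint speeds; "joint_torque": joint torques, N m; "position": TCP position; "tool_rot": TCP orientation; "ft_force": force on the tool from outside, world axes, zero at the start; "ft_torque": the same for the moment, N m; "finger_gap": finger opening in m; "gripper_force": force on a finger pad.
Only numpy, scipy, OpenCV 4.12 (cv2) and the standard library are available. Lean on these libraries where they do the work, as an engineer would, in place of code of your own. Each camera call takes 0.05 s, during which the arm holds its last target. There are 200 camera calls.

TASK

Tighten the four brass wing screws of the tank's sloping inspection cover evenly, in cross order: first nip all four just snug (the torque felt rises about 0.15 N m above free turning), the second one diagonally opposite the first, and only then go round again in cross order and make each one firm (about 0.45 N m above free turning, roughly a third of a radian past snug), without forcing any. Let go at the end and leave the other things where they stand.

Things in the scene. Friction and masses are not known exactly. Their poses are not given: they have to be found in the camera images.
- tank: Blue brush-washing tank, fixed; 304 x 260 mm, 220 mm high, with a front face that slopes at 30 degrees to the table and rises away from the robot, then a flat top 96 mm deep. Origin: on the table, 160 mm straight below the middle of the sloping face; x points to its back, y to its left, z up. Front edge 104 mm before the origin, where the face begins at 100 mm height.
- cover: Aluminium cover plate 180 x 180 x 8 mm on a black rubber gasket on the sloping face, with a round sight glass (60 mm wide, 5 mm proud) in its middle. Origin: middle of its underside, 5 mm out from the sloping face; x: up the slope, y: to the tank's left, z: out of the slope (30 degrees from vertical, towards the robot). It only gives some tenths of a mm.
- near_left: Brass wing screw at (-55, +55) mm in the cover's x, y. Origin: on its axis, level with the cover's top; z out along the axis (the cover's z), x along the wings. Wings: a flat blade 46 mm long (x), 10 thick (y), 20 to 46 mm above the origin, staying at that height. Tightens clockwise seen from outside (negative about its z).
- far_right: Brass wing screw at (+55, -55) mm in the cover's x, y. As near_left, its diagonal partner. At the start each steel foot below its lug is still 0.4 to 0.8 rad of turning off the cover (each different, not readable from the pose; 4 mm per rad); till then it turns against an even drag of about 0.3 N m (grip with 80 N or more). Each stays where it is left.
- near_right: Brass wing screw at (-55, -55) mm in the cover's x, y. As near_left; partner far_left. Once a foot bites, a further rad adds about 115 N of clamping: snug (20 to 25 N) when the torque reading has risen by about 0.15 N m over free turning, 0.2 to 0.25 rad past the bite; firm (about 60 N) 0.3 to 0.35 rad more (rise about 0.45); 120 N crushes the gasket.
- far_left: Brass wing screw at (+55, +55) mm in the cover's x, y. As near_left; partner near_right. Axes stand 110 mm apart; each runs in a 24 mm wide steel lug from the cover's side edge (top 14 mm above the cover). A torque read just after stopping shows the drag with changed sign: compare like with like; the rise counts. Tightening one screw relieves the others by 1 to 5 N.
- jar: Amber glass jar with yellow cap, 60 mm wide, 85 mm high, on the tank's flat top. Origin under its middle. Leave alone.
- tin: White tin, 52 mm wide, 40 mm high, on the tank's flat top. Origin under its middle. Leave alone.
- brush_pot: Steel pot of brushes, 72 mm wide, 90 mm high (175 mm with brushes), left of the tank. Origin under its middle. Leave alone.
- medium_bottle: Green glass bottle, 52 mm wide, 150 mm high, right of the tank. Origin under its middle. Leave alone.
- palette_knife: Spatula 250 mm long lying on the table before the tank, along its x. Origin under its middle. Leave alone.
- flat_brush: Flat brush 200 mm long lying on the table before the tank, along its x. Origin under its middle. Leave alone.
- water_cup: White cup, 72 mm wide, 80 mm high. Origin under its middle. Leave alone.

How it is judged (in metres and radians):
On the way, in this order (a step that is already met when the one before it is completed fails the run):
1. two diagonally opposite screws are nipped: each presses on the cover with more than 8 N ((contact force between each of near_left, far_right and cover above 8 N or contact force between each of near_right, far_left and cover above 8 N)), for 0.2 s.
2. all four screws are nipped (over 8 N each) (contact force between each of near_left, far_right, near_right, far_left and cover above 8 N), for 0.2 s.
3. two diagonally opposite screws are firm (over 45 N each) ((contact force between each of near_left, far_right and cover above 45 N or contact force between each of near_right, far_left and cover above 45 N)), for 0.2 s.
At the end, for the whole second after the job is handed in: Each of the four screws presses on the cover with 45 to 115 N (0.2 to 0.8 rad of turning past snug) and is at rest, let go (contact force between near_left and cover between 45 and 115 N and contact force between far_right and cover between 45 and 115 N and contact force between near_right and cover between 45 and 115 N and contact force between far_left and cover between 45 and 115 N and angular speed of each of near_left, far_right, near_right, far_left below 0.1 rad/s); the robot touches nothing.
It fails at once if a screw is made firm (over 55 N) while another does not yet bite (under 3 N) ((contact force between near_left and cover above 55 N and contact force between far_right and cover below 3 N) or (contact force between near_left and cover above 55 N and contact force between near_right and cover below 3 N) or (contact force between near_left and cover above 55 N and contact force between far_left and cover below 3 N) or (contact force between far_right and cover above 55 N and contact force between near_left and cover below 3 N) or (contact force between far_right and cover above 55 N and contact force between near_right and cover below 3 N) or (contact force between far_right and cover above 55 N and contact force between far_left and cover below 3 N) or (contact force between near_right and cover above 55 N and contact force between near_left and cover below 3 N) or (contact force between near_right and cover above 55 N and contact force between far_right and cover below 3 N) or (contact force between near_right and cover above 55 N and contact force between far_left and cover below 3 N) or (contact force between far_left and cover above 55 N and contact force between near_left and cover below 3 N) or (contact force between far_left and cover above 55 N and contact force between far_right and cover below 3 N) or (contact force between far_left and cover above 55 N and contact force between near_right and cover below 3 N)).
It fails at once if two neighbouring screws nipped (over 15 N each) while the two others are untouched (under 1 N) ((contact force between each of near_left, near_right and cover above 15 N and contact force between each of far_right, far_left and cover below 1 N) or (contact force between each of near_left, far_left and cover above 15 N and contact force between each of far_right, near_right and cover below 1 N) or (contact force between each of far_right, near_right and cover above 15 N and contact force between each of near_left, far_left and cover below 1 N) or (contact force between each of far_right, far_left and cover above 15 N and contact force between each of near_left, near_right and cover below 1 N)).
It fails at once if two neighbouring screws firm (over 55 N each) while the two others are still only nipped (under 35 N) ((contact force between each of near_left, near_right and cover above 55 N and contact force between each of far_right, far_left and cover below 35 N) or (contact force between each of near_left, far_left and cover above 55 N and contact force between each of far_right, near_right and cover below 35 N) or (contact force between each of far_right, near_right and cover above 55 N and contact force between each of near_left, far_left and cover below 35 N) or (contact force between each of far_right, far_left and cover above 55 N and contact force between each of near_left, near_right and cover below 35 N)).
It fails at once if a screw is forced (over 120 N: the gasket is crushed) (contact force between any of near_left, far_right, near_right, far_left and cover above 120 N).
It fails at once if a bystander was moved by more than 30 mm (distance of any of jar, tin, brush_pot, medium_bottle, palette_knife, flat_brush, water_cup from where it was at the start of the episode above 0.03 m).
It also fails if it takes over 72 s, if anything falls off the work surface, if the arm or the gripper's body presses on something with over 40 N, if the wrist force passes 120 N, or if a joint passes its speed limit or range.

## Working session

There is one attempt and no reset: what is moved stays moved. The work goes in short steps, Python scripts to look and compute and a tool call to move; the robot and the scene stay as the last step left them, time stands still between calls to the robot, and variables do not carry over. Pictures are saved under pics/ and viewed, at most 10 in all, crops included, and the job is handed in when it is done.

Besides the shell and the picture viewer there is one more tool, called after ">>>" by a JSON object that holds its "op" and its "data", one argument or row to a line. servo_tool: Moves the arm, as the interface text tells. Its arguments: {"type":"object","properties":{"series":{"type":"array","items":{"type":"array"}},"grip":{"type":"number"},"force":{"type":"number"}},"required":["series"]}

```bash
mkdir -p pics; python3 - <<'E'
from station import env
import numpy as np,cv2,pickle
s=env.state();print({k:np.round(v,3).tolist() for k,v in s.items()},env.tip_extent)
for n in("side","top"):
    d=env.snapshot(n);pickle.dump(d,open(n+".pkl","wb"));cv2.imwrite(f"pics/{n}0.png",d["pixels"][:,:,::-1])
    print(n,d["intrinsics"].tolist(),np.round(d["R"],3).tolist(),d["t"])
E
```

```text
{'time': 0.0, 'joint_positions': [66.527, 15.171, 91.983, -0.001, 72.979, -2.114], 'qvel': [0.051, -0.012, 0.018, -0.033, 0.037, 0.051], 'joint_torque': [-0.001, -51.51, -36.732, -0.0, 0.013, 0.0], 'position': [0.246, 0.628, 0.216], 'tool_rot': [[-0.931, 0.364, -0.001], [0.364, 0.931, -0.002], [0.0, -0.002, -1.0]], 'ft_force': [-0.904, -0.038, 1.066], 'ft_torque': [0.01, -0.008, 0.041], 'gripper_force': 0.0, 'finger_gap': 0.085} 0.011
side [[454.75833131946075, 0.0, 319.2653969386067], [0.0, 454.75833131946075, 205.7808322636056], [0.0, 0.0, 1.0]] [[0.694, -0.72, -0.014], [-0.542, -0.509, -0.669], [0.474, 0.472, -0.743]] [-0.4187471   0.41739091  1.2321546 ]
top [[421.76313715800893, 0.0, 322.14119778434195], [0.0, 421.76313715800893, 192.80353192592173], [0.0, 0.0, 1.0]] [[-0.021, -1.0, -0.001], [-0.996, 0.021, -0.087], [0.087, -0.0, -0.996]] [-0.01294447  0.56884642  1.29557334]
```

View pics/top0.png

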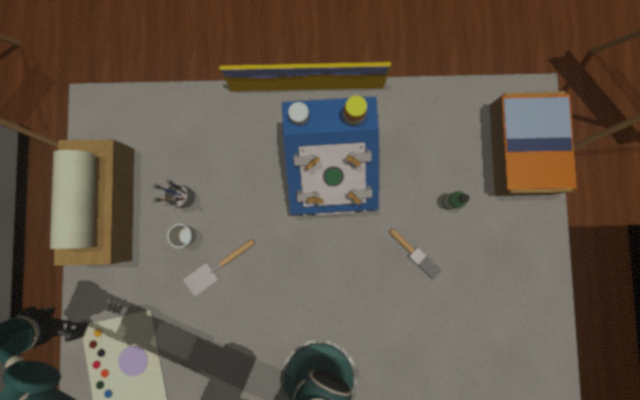

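View pics/side0.png

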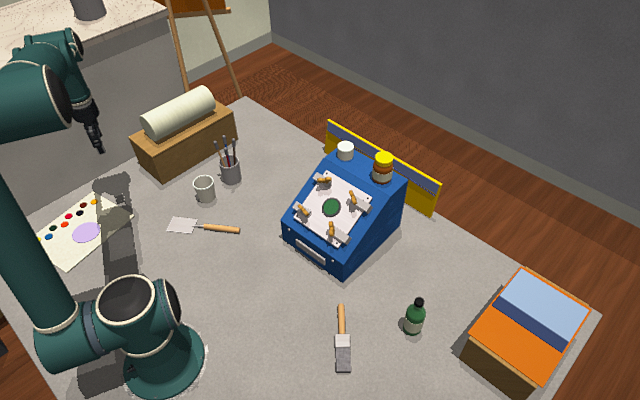

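The top view shows the tank around (332,155) with its sight glass at (333,176). The screws are near (312,162), (354,160), (315,199) and (355,198). The side view has the glass at (331,207) and the screws at (324,182), (352,199), (305,210) and (331,231).

```bash
cat > h.py <<'E'
import numpy as np,cv2,pickle
def cloud(d,T=None):
    K=d["intrinsics"];z=d["depth"].astype(float);v,u=np.mgrid[:400,:640]
    P=np.stack([(u-K[0,2])/K[0,0]*z,(v-K[1,2])/K[1,1]*z,z],-1)
    if T is not None: P=P@T[:3,:3].T+T[:3,3]
    else: P=(P-d["t"])@d["R"]
    P[z<=0]=np.nan
    return P
def hsv(d): return cv2.cvtColor(d["pixels"],cv2.COLOR_RGB2HSV).astype(int)
E
python3 - <<'E'
from h import *
for n,box in(("top",(270,390,85,225)),("side",(275,410,140,285))):
    d=pickle.load(open(n+".pkl","rb"));P=cloud(d);H=hsv(d)
    B=np.zeros((400,640),bool);B[box[2]:box[3],box[0]:box[1]]=1
    def show(m,l,amin=15):
        k,lab,st,c=cv2.connectedComponentsWithStats((m&B).astype(np.uint8))
        for i in range(1,k):
            if st[i,4]>=amin:
                p=P[lab==i];p=p[~np.isnan(p[:,0])]
                print(n,l,st[i,4],c[i].round(1),np.median(p,0).round(4))
    h,s,v=H[...,0],H[...,1],H[...,2]
    show((h>50)&(h<90)&(s>80),"green")
    show((h>8)&(h<24)&(s>90)&(v>60),"brass")
    m=(s<50)&(v>120)&B; p=P[m];p=p[~np.isnan(p[:,0])]
    # plane by ransac-ish: points with z between .12 and .22
    p=p[(p[:,2]>.1)&(p[:,2]<.235)]
    for _ in range(8):
        c=p.mean(0);nn=np.linalg.svd(p-c,full_matrices=False)[2][2];nn*=np.sign(nn[2]);r=(p-c)@nn;p=p[abs(r)<max(.003,1.5*r.std())]
    print(n,"plane",len(p),c.round(4),nn.round(4),"tilt",np.degrees(np.arccos(nn[2])),"yaw",np.degrees(np.arctan2(-nn[1],-nn[0])),r.std())
    rect=cv2.minAreaRect(((p-c)[:,:2]).astype(np.float32));print(rect, c)
    b=(h>100)&(h<125)&(s>100)&B; q=P[b];q=q[~np.isnan(q[:,0])&(abs(q[:,2]-.22)<.004)]
    if len(q)>50: print("flattop",len(q),cv2.minAreaRect(q[:,:2].astype(np.float32)))
E
```

```text
top green 172 [333.  176.2] [ 0.6014 -0.0561  0.1749]
top brass 529 [321.5  86.9] [ 0.9114 -0.0222  0.0162]
top brass 85 [352.4 116.4] [ 0.7403 -0.1057  0.2752]
top brass 68 [353.1 160.4] [ 0.6355 -0.1093  0.2342]
top brass 65 [312.  162.8] [6.308e-01 4.000e-04 2.340e-01]
top brass 63 [353.9 197.6] [ 0.5411 -0.1127  0.1791]
top brass 78 [314.4 199.9] [ 0.5354 -0.003   0.1797]
top plane 2155 [ 0.6126 -0.0562  0.1748] [-0.4981 -0.0192  0.8669] tilt 29.900139622737882 yaw 2.209814503013779 0.0014610204165552852
((-0.0075254663825035095, -0.0005407929420471191), (0.15626728534698486, 0.17921005189418793), 2.640000820159912) [ 0.61258861 -0.05617888  0.17483197]
flattop 2008 ((0.7529154419898987, -0.04928949475288391), (0.10790321230888367, 0.25598347187042236), 2.2243642807006836)
side green 183 [330.6 206.3] [ 0.6006 -0.0537  0.1752]
side brass 167 [329.7 144.9] [0.9151 0.2439 0.0462]
side brass 499 [395.6 147.5] [ 1.8653  0.5465 -0.7511]
side brass 218 [380.9 166.4] [ 0.7467 -0.1194  0.2731]
side brass 70 [323.9 179.6] [0.6281 0.0013 0.2329]
side brass 30 [380.9 181.6] [ 0.7394 -0.1285  0.2265]
side brass 86 [407.6 193.8] [ 0.9135 -0.1258  0.0404]
side brass 57 [352.4 197.1] [ 0.6336 -0.1067  0.2339]
side brass 48 [303.  209.8] [ 0.5328 -0.0013  0.1797]
side brass 67 [331.  228.5] [ 0.539  -0.1139  0.1788]
side plane 1599 [ 0.6053 -0.0569  0.1717] [-0.4986 -0.0195  0.8666] tilt 29.931373690298663 yaw 2.236917177958998 0.0015816116321406178
((-0.0013342425227165222, 0.00917680561542511), (0.15627257525920868, 0.19406364858150482), 2.3118162155151367) [ 0.60533728 -0.05694938  0.17173986]
flattop 1258 ((0.7444326281547546, -0.048761650919914246), (0.12791982293128967, 0.2606055736541748), 2.613281726837158)
```

```bash
python3 - <<'E'
from station import env
import numpy as np
from scipy.spatial.transform import Rotation as R
d=env.snapshot("wrist");print(d["T_tool_cam"].round(3).tolist(),d["intrinsics"].tolist())
s=env.state();R0=s["tool_rot"];p=np.radians(2.25)
n=np.array([-.5*np.cos(p),-.5*np.sin(p),.75**.5]);x=np.array([-np.sin(p),np.cos(p),0])
Rt=np.stack([x,np.cross(-n,x),-n],1);print(Rt.round(3).tolist())
print(np.degrees(R.from_matrix(Rt@R0.T).as_rotvec()).round(2),"n",n.round(4))
c=np.array([.6036,-.0548,.1713])
print("shift",(1000*(c+.22*n-s["position"])).round(1))
E
```

```text
[[0.0, -0.956, -0.293, 0.074], [1.0, 0.0, 0.0, -0.001], [-0.0, -0.293, 0.956, -0.156], [0.0, 0.0, 0.0, 1.0]] [[325.53091423217967, 0.0, 318.6099499096857], [0.0, 325.53091423217967, 204.69773668993022], [0.0, 0.0, 1.0]]
[[-0.039, 0.865, 0.5], [0.999, 0.034, 0.02], [0.0, 0.5, -0.866]]
[ 18.45 -25.93 -64.78] n [-0.4996 -0.0196  0.866 ]
shift [ 248.1 -687.2  145.2]
```

>>> {"op": "servo_tool", "data": {
  "series": [
    [[278,-686,193],[18.4,-25.9,-64.8]],
    [[278,-686,193],[18.4,-25.9,-64.8]],
    [[278,-686,193],[18.4,-25.9,-64.8]],
    [[278,-686,193],[18.4,-25.9,-64.8]],
    [[278,-686,193],[18.4,-25.9,-64.8]],
    [[278,-686,193],[18.4,-25.9,-64.8]],
    [[278,-686,193],[18.4,-25.9,-64.8]],
    [[278,-686,193],[18.4,-25.9,-64.8]],
    [[278,-686,193],[18.4,-25.9,-64.8]],
    [[278,-686,193],[18.4,-25.9,-64.8]]
  ]
}}

```text
time: 1.15
position: [0.4265, 0.1792, 0.3434]
tool_rot: [[-0.041, 0.865, 0.501], [0.999, 0.036, 0.02], [-0.001, 0.501, -0.865]]
ft_force: [2.0, 0.4, -0.9]
finger_gap: 0.0853
gripper_force: 0.0
```

>>> {"op": "servo_tool", "data": {
  "series": [
    [[97,-237,-33],[0,0,0]],
    [[97,-237,-33],[0,0,0]],
    [[97,-237,-33],[0,0,0]],
    [[97,-237,-33],[0,0,0]],
    [[97,-237,-33],[0,0,0]],
    [[97,-237,-33],[0,0,0]],
    [[97,-237,-33],[0,0,0]],
    [[97,-237,-33],[0,0,0]]
  ],
  "grip": 45
}}

```text
time: 1.95
position: [0.5241, -0.056, 0.3105]
tool_rot: [[-0.039, 0.865, 0.5], [0.999, 0.034, 0.02], [0.0, 0.5, -0.866]]
ft_force: [0.2, 0.0, 0.9]
finger_gap: 0.0449
gripper_force: 0.0
```

```bash
cat >> h.py <<'E'
def wrist(env,name):
    s=env.state();d=env.snapshot("wrist");T=np.eye(4);T[:3,:3]=s["tool_rot"];T[:3,3]=s["position"]
    d["T"]=T@d["T_tool_cam"];d["s"]=s
    pickle.dump(d,open(name+".pkl","wb"));cv2.imwrite(f"pics/{name}.png",d["pixels"][:,:,::-1]);return d
E
python3 - <<'E'
from station import env
from h import *
d=wrist(env,"w1");s=d["s"];print(s["position"],s["joint_positions"].round(1),s["ft_torque"],s["time"],s["tool_rot"].round(4).tolist())
P=cloud(d,d["T"]);H=hsv(d);h,sa,v=H[...,0],H[...,1],H[...,2]
p=np.radians(2.25);n=np.array([-.5*np.cos(p),-.5*np.sin(p),.75**.5]);y=np.array([-np.sin(p),np.cos(p),0]);x=np.cross(y,n)
c=np.array([.6036,-.0548,.1713])
L=np.stack([(P-c)@x,(P-c)@y,(P-c)@n],-1)
m=(h>8)&(h<28)&(sa>90)&(v>50)&(L[...,2]>.01)&(L[...,2]<.055)&(abs(L[...,0])<.1)&(abs(L[...,1])<.1)
k,lab,st,ce=cv2.connectedComponentsWithStats(m.astype(np.uint8))
for i in range(1,k):
    if st[i,4]>60:
        q=L[lab==i];t=q[q[:,2]>np.percentile(q[:,2],90)-.004]
        r=cv2.minAreaRect((t[:,:2]*1000).astype(np.float32))
        w=np.linalg.svd(t[:,:2]-t[:,:2].mean(0),full_matrices=False)[2][0]
        print(st[i,4],ce[i].round(),"zmax",np.percentile(q[:,2],95).round(4),np.round(r[0],1),np.round(r[1],1),"ang",np.degrees(np.arctan2(w[1],w[0]))%180, r[2])
g=(h>50)&(h<90)&(sa>80)&(abs(L[...,0])<.06)&(abs(L[...,1])<.06);print("glass",np.nanmedian(L[g],0))
w=(sa<50)&(v>100)&(abs(L[...,2])<.005)&(abs(L[...,0])<.1)&(abs(L[...,1])<.1)
q=L[w];print("cover",len(q),cv2.minAreaRect((q[:,:2]*1000).astype(np.float32)),np.linalg.lstsq(np.c_[q[:,:2],np.ones(len(q))],q[:,2],rcond=None)[0])
E
```

```text
[ 0.52412681 -0.05597669  0.31050264] [-14.5 -24.2 123.7  10.6  52.  -21.2] [-0.01090913  0.21010165 -0.01108041] 1.95 [[-0.0393, 0.8654, 0.4996], [0.9992, 0.0338, 0.0199], [0.0003, 0.5, -0.866]]
756 [253. 129.] zmax 0.0458 [-54.4  55.6] [42. 10.] ang 79.66864991259432 79.20319366455078
672 [383. 130.] zmax 0.0461 [55.2 55.6] [10.1 41.8] ang 126.54458057036706 36.993919372558594
483 [379. 244.] zmax 0.0455 [ 54.8 -53.2] [42.1 10. ] ang 50.56009022210293 53.11674499511719
409 [263. 245.] zmax 0.0459 [-53.4 -53.4] [38.8  9.8] ang 34.06139331243676 40.92415237426758
glass [0.00039627 0.00105322 0.0057555 ]
cover 23335 ((0.5630416870117188, 0.0536346435546875), (180.30401611328125, 199.4701690673828), 0.1252109259366989) [ 0.00064361  0.00011773 -0.00025151]
```

View pics/w1.png

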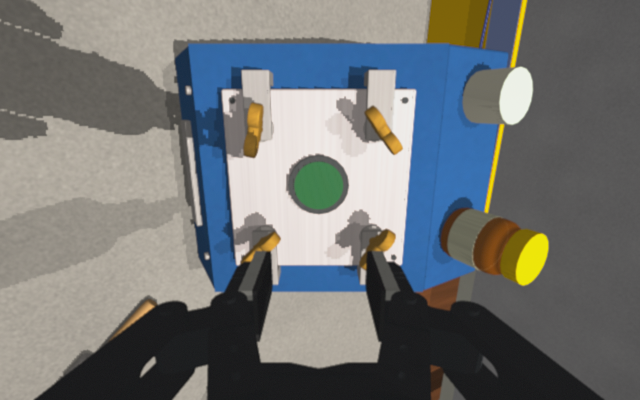

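The wrist view shows all four screws: near_left (253,129), far_left (383,130), far_right (379,244) and near_right (263,245). Blade tops measure 46 mm, positions are within 1.5 mm of nominal, and the glass is at (318,184). The fingers partly hide the two right-hand screws.

```bash
cat >> h.py <<'E'
from scipy.spatial.transform import Rotation as Ro
p=np.radians(2.3);n=np.array([-.5*np.cos(p),-.5*np.sin(p),.75**.5]);Y=np.array([-np.sin(p),np.cos(p),0]);X=np.cross(Y,n)
C=np.array([.6036,-.0548,.1713])+.0004*X+.0007*Y
S=dict(NL=(-.055,.055),FL=(.055,.055),FR=(.055,-.055),NR=(-.055,-.055))
def alpha(s): a=s["tool_rot"][:,0];return np.degrees(np.arctan2(a@Y,a@X))
def go(s,name,hs,al):
    a=np.radians(al);tx=np.cos(a)*X+np.sin(a)*Y;Rt=np.stack([tx,np.cross(-n,tx),-n],1)
    rv=np.degrees(Ro.from_matrix(Rt@s["tool_rot"].T).as_rotvec())
    for h_ in hs:
        print(name,h_,(1000*(C+S[name][0]*X+S[name][1]*Y+h_*n-s["position"])).round(1),rv.round(1))
def rep(env):
    s=env.state();q=s["position"]-C;print("t",round(s["time"],2),"al",alpha(s).round(2),"tau",(s["ft_torque"]@n).round(3),"F",s["ft_force"].round(1),"L",(1000*np.array([q@X,q@Y,q@n])).round(1),"gap",round(1000*s["finger_gap"],1),"gf",round(float(s["gripper_force"]),0),"q6",s["joint_positions"][5].round(1));return s
E
python3 - <<'E'
from station import env
from h import *
s=rep(env);go(s,"NL",(.07,.03),79.5)
E
```

```text
t 2.0 al 90.03 tau 0.011 F [-0.1  1.2  0.4] L [  0.7   2.  160.5] gap 44.8 gf 0.0 q6 -21.2
NL 0.07 [  -5.1   52.8 -106.2] [ 5.2  0.3 -9.1]
NL 0.03 [  14.9   53.6 -140.9] [ 5.2  0.3 -9.1]
```

>>> {"op": "servo_tool", "data": {
  "series": [
    [[-5,53,-106],[5.2,0.3,-9.1]],
    [[-5,53,-106],[5.2,0.3,-9.1]],
    [[-5,53,-106],[5.2,0.3,-9.1]],
    [[5,53.2,-123],[5.2,0.3,-9.1]],
    [[15,53.5,-141],[5.2,0.3,-9.1]],
    [[15,53.5,-141],[5.2,0.3,-9.1]],
    [[15,53.5,-141],[5.2,0.3,-9.1]]
  ]
}}

```text
time: 2.7
position: [0.5391, -0.0013, 0.17]
tool_rot: [[0.116, 0.859, 0.498], [0.989, -0.146, 0.02], [0.09, 0.491, -0.867]]
ft_force: [0.7, -0.5, -0.4]
finger_gap: 0.045
gripper_force: 0.0
```

```bash
python3 -c "
from station import env
from h import *
rep(env)"
```

```text
t 2.7 al 79.63 tau 0.026 F [ 0.7 -0.5 -0.4] L [-55.   55.3  30.1] gap 45.0 gf 0.0 q6 -2.1
```

>>> {"op": "servo_tool", "data": {
  "series": [
    [[0,0,0],[0,0,0]],
    [[0,0,0],[0,0,0]],
    [[0,0,0],[0,0,0]],
    [[0,0,0],[0,0,0]]
  ],
  "grip": 2,
  "force": 100
}}

```text
time: 3.1
position: [0.5387, -0.0029, 0.1707]
tool_rot: [[0.12, 0.859, 0.498], [0.989, -0.149, 0.019], [0.091, 0.49, -0.867]]
ft_force: [-9.3, 2.9, 7.8]
finger_gap: 0.0036
gripper_force: 84.3
```

```bash
python3 -c "
from station import env
from h import *
rep(env)"
```

```text
t 3.1 al 79.44 tau -0.029 F [-9.3  2.9  7.8] L [-55.1  53.8  30.8] gap 3.6 gf 84.0 q6 -2.1
```

```bash
python3 -c "
from station import env
from h import *
wrist(env,'w2');rep(env)"
```

```text
t 3.15 al 79.44 tau -0.04 F [-9.7  2.   7.9] L [-55.1  53.8  30.8] gap 3.8 gf 84.0 q6 -2.1
```

View pics/w2.png

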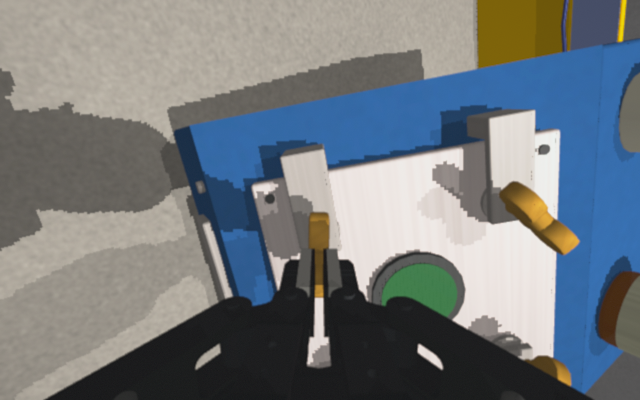

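The wrist view shows near_left's blade held upright between the pads at its narrow waist, around (319,260). The grip is sound, so I start turning.

>>> {"op": "servo_tool", "data": {
  "series": [
    [[0,0,0],[1.5,0.06,-2.6]],
    [[0,0,0],[3,0.12,-5.2]],
    [[0,0,0],[4.5,0.18,-7.8]],
    [[0,0,0],[6,0.24,-10.4]]
  ]
}}

```text
time: 3.55
position: [0.5386, -0.0029, 0.1706]
tool_rot: [[0.297, 0.815, 0.497], [0.936, -0.352, 0.019], [0.191, 0.46, -0.867]]
ft_force: [-10.6, 2.3, 7.6]
finger_gap: 0.0036
gripper_force: 84.3
```

```bash
echo 'from station import env
from h import *
rep(env)'>r.py; python3 r.py
```

```text
t 3.55 al 67.37 tau 0.334 F [-10.6   2.3   7.6] L [-55.2  53.8  30.8] gap 3.6 gf 84.0 q6 10.0
```

>>> {"op": "servo_tool", "data": {
  "series": [
    [[0,0,0],[1.5,0.06,-2.6]],
    [[0,0,0],[3,0.12,-5.2]],
    [[0,0,0],[4.5,0.18,-7.8]]
  ]
}}

```text
time: 3.85
position: [0.5384, -0.0028, 0.1705]
tool_rot: [[0.421, 0.759, 0.497], [0.869, -0.495, 0.02], [0.261, 0.423, -0.868]]
ft_force: [-10.2, 3.6, 7.8]
finger_gap: 0.0036
gripper_force: 84.6
```

```bash
python3 r.py
```

```text
t 3.85 al 58.36 tau 0.332 F [-10.2   3.6   7.8] L [-55.4  53.9  30.8] gap 3.6 gf 85.0 q6 18.9
```

>>> {"op": "servo_tool", "data": {
  "series": [
    [[0,0,0],[1.5,0.06,-2.6]],
    [[0,0,0],[3,0.12,-5.2]]
  ]
}}

```text
time: 4.05
position: [0.5383, -0.0028, 0.1704]
tool_rot: [[0.498, 0.711, 0.497], [0.812, -0.583, 0.02], [0.304, 0.394, -0.868]]
ft_force: [-10.6, 3.4, 8.3]
finger_gap: 0.0039
gripper_force: 84.7
```

```bash
python3 r.py
```

```text
t 4.05 al 52.36 tau 0.345 F [-10.6   3.4   8.3] L [-55.5  53.9  30.8] gap 3.9 gf 85.0 q6 24.9
```

>>> {"op": "servo_tool", "data": {
  "series": [
    [[0,0,0],[1.5,0.06,-2.6]],
    [[0,0,0],[3,0.12,-5.2]]
  ]
}}

```text
time: 4.25
position: [0.5382, -0.0027, 0.1704]
tool_rot: [[0.569, 0.655, 0.496], [0.747, -0.665, 0.02], [0.343, 0.359, -0.868]]
ft_force: [-11.6, 3.9, 8.8]
finger_gap: 0.0037
gripper_force: 84.9
```

```bash
python3 r.py
```

```text
t 4.25 al 46.35 tau 0.255 F [-11.6   3.9   8.8] L [-55.6  54.   30.8] gap 3.7 gf 85.0 q6 30.9
```

>>> {"op": "servo_tool", "data": {
  "series": [
    [[0,0,0],[1.5,0.06,-2.6]]
  ]
}}

```text
time: 4.35
position: [0.5382, -0.0026, 0.1703]
tool_rot: [[0.603, 0.625, 0.496], [0.711, -0.703, 0.02], [0.361, 0.34, -0.868]]
ft_force: [-12.6, 4.8, 9.3]
finger_gap: 0.0039
gripper_force: 85.1
```

```bash
python3 r.py
```

```text
t 4.35 al 43.34 tau 0.356 F [-12.6   4.8   9.3] L [-55.7  54.   30.8] gap 3.9 gf 85.0 q6 33.9
```

>>> {"op": "servo_tool", "data": {
  "series": [
    [[0,0,0],[1.5,0.06,-2.6]]
  ]
}}

```text
time: 4.45
position: [0.5381, -0.0026, 0.1703]
tool_rot: [[0.635, 0.592, 0.496], [0.673, -0.739, 0.021], [0.379, 0.321, -0.868]]
ft_force: [-12.2, 4.6, 9.7]
finger_gap: 0.0038
gripper_force: 85.4
```

```bash
python3 r.py
```

```text
t 4.45 al 40.35 tau 0.368 F [-12.2   4.6   9.7] L [-55.8  54.1  30.8] gap 3.8 gf 85.0 q6 36.9
```

>>> {"op": "servo_tool", "data": {
  "series": [
    [[0,0,0],[1.5,0.06,-2.6]]
  ]
}}

```text
time: 4.55
position: [0.5381, -0.0026, 0.1703]
tool_rot: [[0.665, 0.559, 0.496], [0.634, -0.773, 0.021], [0.395, 0.301, -0.868]]
ft_force: [-12.6, 5.3, 9.7]
finger_gap: 0.0037
gripper_force: 85.7
```

```bash
python3 r.py
```

```text
t 4.55 al 37.36 tau 0.461 F [-12.6   5.3   9.7] L [-55.8  54.1  30.9] gap 3.7 gf 86.0 q6 39.8
```

>>> {"op": "servo_tool", "data": {
  "series": [
    [[0,0,0],[1.2,0.05,-2.1]]
  ]
}}

```text
time: 4.65
position: [0.538, -0.0025, 0.1703]
tool_rot: [[0.688, 0.53, 0.496], [0.601, -0.799, 0.021], [0.407, 0.284, -0.868]]
ft_force: [-13.2, 4.3, 10.0]
finger_gap: 0.0037
gripper_force: 86.0
```

```bash
python3 r.py
```

```text
t 4.65 al 34.96 tau 0.493 F [-13.2   4.3  10. ] L [-55.9  54.2  30.8] gap 3.7 gf 86.0 q6 42.3
```

>>> {"op": "servo_tool", "data": {
  "series": [
    [[0,0,0],[0,0,0]],
    [[0,0,0],[0,0,0]],
    [[-8,-0.4,14],[0,0,0]],
    [[-22,-1,38],[0,0,0]],
    [[-22,-1,38],[0,0,0]]
  ],
  "grip": 45
}}

```text
time: 5.15
position: [0.5193, -0.0049, 0.2123]
tool_rot: [[0.684, 0.527, 0.504], [0.602, -0.798, 0.018], [0.412, 0.291, -0.863]]
ft_force: [0.3, 0.4, 0.1]
finger_gap: 0.0451
gripper_force: 0.0
```

```bash
echo 'import sys
s=env.state();go(s,sys.argv[1],(.075,.03),float(sys.argv[2]))'>r2.py; cat r.py r2.py > g.py; python3 g.py FR 53
```

```text
t 5.15 al 35.03 tau 0.026 F [0.3 0.4 0.1] L [-51.   52.6  76.6] gap 45.1 gf 0.0 q6 42.6
FR 0.075 [  96.9 -103.8   51.6] [-8.9 -0.  15.6]
FR 0.03 [ 119.4 -102.9   12.6] [-8.9 -0.  15.6]
```

>>> {"op": "servo_tool", "data": {
  "series": [
    [[97,-104,51.5],[-8.9,0,15.6]],
    [[97,-104,51.5],[-8.9,0,15.6]],
    [[97,-104,51.5],[-8.9,0,15.6]],
    [[97,-104,51.5],[-8.9,0,15.6]],
    [[108,-103.4,32],[-8.9,0,15.6]],
    [[119.5,-103,12.5],[-8.9,0,15.6]],
    [[119.5,-103,12.5],[-8.9,0,15.6]],
    [[119.5,-103,12.5],[-8.9,0,15.6]]
  ]
}}

```text
time: 5.95
position: [0.6363, -0.1069, 0.2188]
tool_rot: [[0.492, 0.719, 0.491], [0.818, -0.574, 0.02], [0.296, 0.392, -0.871]]
ft_force: [0.1, 0.7, 0.4]
finger_gap: 0.0448
gripper_force: 0.0
```

```bash
python3 r.py
```

```text
t 5.95 al 52.94 tau -0.009 F [0.1 0.7 0.4] L [ 49.8 -54.1  25.9] gap 44.8 gf 0.0 q6 8.5
```

>>> {"op": "servo_tool", "data": {
  "series": [
    [[0,0,0],[0,0,0]],
    [[0,0,0],[0,0,0]],
    [[0,0,0],[0,0,0]],
    [[0,0,0],[0,0,0]]
  ],
  "grip": 2
}}

```text
time: 6.35
position: [0.6387, -0.1085, 0.2231]
tool_rot: [[0.49, 0.716, 0.497], [0.819, -0.573, 0.017], [0.297, 0.4, -0.867]]
ft_force: [2.7, -4.9, 1.4]
finger_gap: 0.0048
gripper_force: 98.2
```

```bash
python3 r.py
```

```text
t 6.35 al 53.04 tau 0.243 F [ 2.7 -4.9  1.4] L [ 54.  -55.7  28.4] gap 4.8 gf 98.0 q6 8.5
```

>>> {"op": "servo_tool", "data": {
  "series": [
    [[0,0,0],[1.5,0.06,-2.6]],
    [[0,0,0],[3,0.12,-5.2]],
    [[0,0,0],[4.5,0.18,-7.8]],
    [[0,0,0],[6,0.24,-10.4]]
  ]
}}

```text
time: 6.75
position: [0.6386, -0.1083, 0.2231]
tool_rot: [[0.629, 0.598, 0.497], [0.681, -0.732, 0.019], [0.375, 0.327, -0.868]]
ft_force: [1.7, -3.0, 4.1]
finger_gap: 0.0057
gripper_force: 98.5
```

```bash
python3 r.py
```

```text
t 6.75 al 40.91 tau 0.314 F [ 1.7 -3.   4.1] L [ 53.9 -55.6  28.4] gap 5.7 gf 98.0 q6 20.4
```

>>> {"op": "servo_tool", "data": {
  "series": [
    [[0,0,0],[1.5,0.06,-2.6]],
    [[0,0,0],[3,0.12,-5.2]],
    [[0,0,0],[4.5,0.18,-7.8]]
  ]
}}

```text
time: 7.05
position: [0.6385, -0.1081, 0.223]
tool_rot: [[0.715, 0.492, 0.497], [0.558, -0.83, 0.02], [0.422, 0.263, -0.868]]
ft_force: [2.1, -2.4, 4.1]
finger_gap: 0.0051
gripper_force: 98.6
```

```bash
python3 r.py
```

```text
t 7.05 al 31.9 tau 0.302 F [ 2.1 -2.4  4.1] L [ 53.8 -55.4  28.4] gap 5.1 gf 99.0 q6 29.2
```

>>> {"op": "servo_tool", "data": {
  "series": [
    [[0,0,0],[1.5,0.06,-2.6]],
    [[0,0,0],[3,0.12,-5.2]]
  ]
}}

```text
time: 7.25
position: [0.6384, -0.108, 0.223]
tool_rot: [[0.762, 0.415, 0.497], [0.468, -0.884, 0.021], [0.448, 0.216, -0.867]]
ft_force: [1.1, -2.0, 3.9]
finger_gap: 0.0052
gripper_force: 98.6
```

```bash
python3 r.py
```

```text
t 7.25 al 25.9 tau 0.293 F [ 1.1 -2.   3.9] L [ 53.7 -55.2  28.4] gap 5.2 gf 99.0 q6 35.1
```

>>> {"op": "servo_tool", "data": {
  "series": [
    [[0,0,0],[1.5,0.06,-2.6]]
  ]
}}

```text
time: 7.35
position: [0.6384, -0.108, 0.223]
tool_rot: [[0.783, 0.375, 0.497], [0.421, -0.907, 0.022], [0.459, 0.192, -0.867]]
ft_force: [1.4, -2.1, 2.7]
finger_gap: 0.0053
gripper_force: 98.6
```

```bash
python3 r.py
```

```text
t 7.35 al 22.89 tau 0.36 F [ 1.4 -2.1  2.7] L [ 53.7 -55.2  28.4] gap 5.3 gf 99.0 q6 38.1
```

>>> {"op": "servo_tool", "data": {
  "series": [
    [[0,0,0],[1.5,0.06,-2.6]]
  ]
}}

```text
time: 7.45
position: [0.6384, -0.1079, 0.223]
tool_rot: [[0.801, 0.334, 0.497], [0.373, -0.928, 0.022], [0.469, 0.168, -0.867]]
ft_force: [0.3, -2.0, 4.1]
finger_gap: 0.0053
gripper_force: 98.8
```

```bash
python3 r.py
```

```text
t 7.45 al 19.9 tau 0.325 F [ 0.3 -2.   4.1] L [ 53.7 -55.2  28.5] gap 5.3 gf 99.0 q6 41.0
```

>>> {"op": "servo_tool", "data": {
  "series": [
    [[0,0,0],[1.5,0.06,-2.6]]
  ]
}}

```text
time: 7.55
position: [0.6384, -0.1079, 0.223]
tool_rot: [[0.817, 0.292, 0.497], [0.324, -0.946, 0.022], [0.477, 0.143, -0.867]]
ft_force: [0.6, -1.0, 4.1]
finger_gap: 0.0053
gripper_force: 99.0
```

```bash
python3 r.py
```

```text
t 7.55 al 16.9 tau 0.431 F [ 0.6 -1.   4.1] L [ 53.7 -55.1  28.5] gap 5.3 gf 99.0 q6 44.0
```

>>> {"op": "servo_tool", "data": {
  "series": [
    [[0,0,0],[1.5,0.06,-2.6]]
  ]
}}

```text
time: 7.65
position: [0.6383, -0.1078, 0.223]
tool_rot: [[0.831, 0.249, 0.497], [0.274, -0.961, 0.023], [0.484, 0.117, -0.867]]
ft_force: [-0.4, -2.0, 5.6]
finger_gap: 0.0049
gripper_force: 99.2
```

```bash
python3 r.py
```

```text
t 7.65 al 13.91 tau 0.5 F [-0.4 -2.   5.6] L [ 53.7 -55.   28.5] gap 4.9 gf 99.0 q6 46.9
```

>>> {"op": "servo_tool", "data": {
  "series": [
    [[0,0,0],[1.5,0.06,-2.6]]
  ]
}}

```text
time: 7.75
position: [0.6383, -0.1078, 0.2231]
tool_rot: [[0.843, 0.205, 0.498], [0.224, -0.974, 0.023], [0.49, 0.092, -0.867]]
ft_force: [-0.2, -0.6, 4.7]
finger_gap: 0.005
gripper_force: 99.3
```

```bash
python3 r.py
```

```text
t 7.75 al 10.92 tau 0.517 F [-0.2 -0.6  4.7] L [ 53.7 -55.   28.6] gap 5.0 gf 99.0 q6 49.8
```

>>> {"op": "servo_tool", "data": {
  "series": [
    [[0,0,0],[0,0,0]],
    [[0,0,0],[0,0,0]],
    [[-8,-0.4,14],[0,0,0]],
    [[-25,-1,43],[0,0,0]],
    [[-25,-1,43],[0,0,0]],
    [[-25,-1,43],[0,0,0]],
    [[-25,-1,43],[0,0,0]]
  ],
  "grip": 45
}}

```text
time: 8.45
position: [0.6113, -0.1079, 0.2617]
tool_rot: [[0.846, 0.207, 0.492], [0.224, -0.974, 0.026], [0.485, 0.089, -0.87]]
ft_force: [-0.8, 0.0, 0.0]
finger_gap: 0.045
gripper_force: 0.0
```

```bash
cat > w.py <<'E'
from station import env
from h import *
import sys
d=wrist(env,sys.argv[1]);P=cloud(d,d["T"]);H=hsv(d);h,sa,v=H[...,0],H[...,1],H[...,2]
L=np.stack([(P-C)@X,(P-C)@Y,(P-C)@n],-1)
m=(h>8)&(h<28)&(sa>90)&(v>50)&(L[...,2]>.01)&(L[...,2]<.055)&(abs(L[...,0])<.1)&(abs(L[...,1])<.1)
k,lab,st,ce=cv2.connectedComponentsWithStats(m.astype(np.uint8))
for i in range(1,k):
    if st[i,4]>60:
        q=L[lab==i];t=q[q[:,2]>np.percentile(q[:,2],90)-.004]
        r=cv2.minAreaRect((t[:,:2]*1000).astype(np.float32))
        print(st[i,4],ce[i].round(),np.round(r[0],1),np.round(r[1],1),round(r[2]+(90 if r[1][0]<r[1][1] else 0),1))
E
python3 w.py w3; python3 g.py NR 40.5
```

```text
1203 [148. 186.] [55.6 53.8] [ 9.6 41.9] 126.3
1049 [322. 218.] [ 55.8 -55.4] [42.3  9.8] 14.5
503 [129. 315.] [-41.8  65.1] [ 9.8 10.6] 134.9
900 [290. 347.] [-48.1 -50.4] [27.6 10.2] 43.2
t 8.5 al 10.94 tau 0.036 F [-0.3 -0.3  0.1] L [ 49.5 -54.   75.2] gap 45.0 gf 0.0 q6 50.4
NR 0.075 [-90.2  -4.6 -52.4] [-14.9  -1.2  25.5]
NR 0.03 [-67.8  -3.7 -91.4] [-14.9  -1.2  25.5]
```

>>> {"op": "servo_tool", "data": {
  "series": [
    [[-90,-4.6,-52.4],[-14.9,-1.2,25.5]],
    [[-90,-4.6,-52.4],[-14.9,-1.2,25.5]],
    [[-90,-4.6,-52.4],[-14.9,-1.2,25.5]],
    [[-90,-4.6,-52.4],[-15.9,-1.2,27.5]],
    [[-79,-4,-72],[-15.9,-1.2,27.5]],
    [[-68,-3.7,-90.5],[-15.9,-1.2,27.5]],
    [[-68,-3.7,-90.5],[-15.9,-1.2,27.5]],
    [[-68,-3.7,-90.5],[-15.9,-1.2,27.5]],
    [[-68,-3.7,-90.5],[-15.9,-1.2,27.5]]
  ]
}}

```text
time: 9.4
position: [0.5441, -0.112, 0.1731]
tool_rot: [[0.607, 0.617, 0.501], [0.704, -0.71, 0.023], [0.37, 0.339, -0.865]]
ft_force: [-0.4, -1.0, 0.8]
finger_gap: 0.0448
gripper_force: 0.0
```

```bash
python3 r.py
```

```text
t 9.4 al 42.73 tau -0.015 F [-0.4 -1.   0.8] L [-52.9 -55.5  32.5] gap 44.8 gf 0.0 q6 9.0
```

>>> {"op": "servo_tool", "data": {
  "series": [
    [[-0.7,0.3,-2.7],[0,0,0]],
    [[-0.7,0.3,-2.7],[0,0,0]],
    [[-0.7,0.3,-2.7],[0,0,0]],
    [[-0.7,0.3,-2.7],[0,0,0]],
    [[-0.7,0.3,-2.7],[0,0,0]]
  ],
  "grip": 2
}}

```text
time: 9.9
position: [0.5431, -0.1115, 0.1707]
tool_rot: [[0.607, 0.617, 0.501], [0.704, -0.71, 0.023], [0.37, 0.338, -0.865]]
ft_force: [-5.3, 0.1, 5.1]
finger_gap: 0.0038
gripper_force: 85.9
```

```bash
python3 r.py
```

```text
t 9.9 al 42.74 tau -0.074 F [-5.3  0.1  5.1] L [-55.  -54.9  30.8] gap 3.8 gf 86.0 q6 8.8
```

>>> {"op": "servo_tool", "data": {
  "series": [
    [[0,0,0],[1.5,0.06,-2.6]],
    [[0,0,0],[3,0.12,-5.2]],
    [[0,0,0],[4.5,0.18,-7.8]],
    [[0,0,0],[6,0.24,-10.4]]
  ]
}}

```text
time: 10.3
position: [0.5431, -0.1115, 0.1706]
tool_rot: [[0.722, 0.477, 0.501], [0.54, -0.842, 0.023], [0.433, 0.254, -0.865]]
ft_force: [-5.5, 2.1, 4.4]
finger_gap: 0.0037
gripper_force: 86.0
```

```bash
python3 r.py
```

```text
t 10.3 al 30.69 tau 0.332 F [-5.5  2.1  4.4] L [-55.1 -54.9  30.8] gap 3.7 gf 86.0 q6 20.9
```

>>> {"op": "servo_tool", "data": {
  "series": [
    [[0,0,0],[1.5,0.06,-2.6]],
    [[0,0,0],[3,0.12,-5.2]],
    [[0,0,0],[4.5,0.18,-7.8]]
  ]
}}

```text
time: 10.6
position: [0.5431, -0.1115, 0.1706]
tool_rot: [[0.788, 0.358, 0.502], [0.401, -0.916, 0.022], [0.467, 0.184, -0.865]]
ft_force: [-6.6, 1.1, 5.5]
finger_gap: 0.0037
gripper_force: 86.1
```

```bash
python3 r.py
```

```text
t 10.6 al 21.68 tau 0.349 F [-6.6  1.1  5.5] L [-55.1 -54.9  30.8] gap 3.7 gf 86.0 q6 29.9
```

>>> {"op": "servo_tool", "data": {
  "series": [
    [[0,0,0],[1.5,0.06,-2.6]],
    [[0,0,0],[3,0.12,-5.2]]
  ]
}}

```text
time: 10.8
position: [0.543, -0.1115, 0.1706]
tool_rot: [[0.821, 0.273, 0.502], [0.303, -0.953, 0.022], [0.484, 0.134, -0.865]]
ft_force: [-6.6, 1.8, 4.8]
finger_gap: 0.0039
gripper_force: 86.1
```

```bash
python3 r.py
```

```text
t 10.8 al 15.67 tau 0.297 F [-6.6  1.8  4.8] L [-55.1 -54.9  30.8] gap 3.9 gf 86.0 q6 35.9
```

>>> {"op": "servo_tool", "data": {
  "series": [
    [[0,0,0],[1.5,0.06,-2.6]]
  ]
}}

```text
time: 10.9
position: [0.543, -0.1115, 0.1706]
tool_rot: [[0.834, 0.23, 0.502], [0.253, -0.967, 0.022], [0.49, 0.109, -0.865]]
ft_force: [-6.0, 1.2, 5.8]
finger_gap: 0.0039
gripper_force: 86.1
```

```bash
python3 r.py
```

```text
t 10.9 al 12.67 tau 0.328 F [-6.   1.2  5.8] L [-55.1 -54.9  30.8] gap 3.9 gf 86.0 q6 38.9
```

>>> {"op": "servo_tool", "data": {
  "series": [
    [[0,0,0],[1.5,0.06,-2.6]]
  ]
}}

```text
time: 11.0
position: [0.5431, -0.1115, 0.1706]
tool_rot: [[0.845, 0.185, 0.502], [0.202, -0.979, 0.022], [0.495, 0.083, -0.865]]
ft_force: [-5.9, 1.5, 4.7]
finger_gap: 0.0039
gripper_force: 86.1
```

```bash
python3 r.py
```

```text
t 11.0 al 9.67 tau 0.327 F [-5.9  1.5  4.7] L [-55.1 -54.9  30.8] gap 3.9 gf 86.0 q6 41.9
```

Still free at about 0.325 after 33°.

>>> {"op": "servo_tool", "data": {
  "series": [
    [[0,0,0],[1.5,0.06,-2.6]],
    [[0,0,0],[3,0.12,-5.2]]
  ]
}}

```text
time: 11.2
position: [0.543, -0.1114, 0.1706]
tool_rot: [[0.86, 0.096, 0.502], [0.098, -0.995, 0.022], [0.501, 0.031, -0.865]]
ft_force: [-5.9, 1.0, 4.9]
finger_gap: 0.0037
gripper_force: 86.1
```

```bash
python3 r.py
```

```text
t 11.2 al 3.66 tau 0.345 F [-5.9  1.   4.9] L [-55.1 -54.8  30.8] gap 3.7 gf 86.0 q6 48.0
```

>>> {"op": "servo_tool", "data": {
  "series": [
    [[0,0,0],[1.5,0.06,-2.6]]
  ]
}}

```text
time: 11.3
position: [0.543, -0.1114, 0.1706]
tool_rot: [[0.863, 0.051, 0.502], [0.046, -0.999, 0.021], [0.502, 0.005, -0.865]]
ft_force: [-5.2, 1.5, 4.1]
finger_gap: 0.0036
gripper_force: 86.1
```

```bash
python3 r.py
```

```text
t 11.3 al 0.66 tau 0.286 F [-5.2  1.5  4.1] L [-55.1 -54.8  30.8] gap 3.6 gf 86.0 q6 51.0
```

>>> {"op": "servo_tool", "data": {
  "series": [
    [[0,0,0],[1.5,0.06,-2.6]]
  ]
}}

```text
time: 11.4
position: [0.5431, -0.1114, 0.1706]
tool_rot: [[0.865, 0.005, 0.502], [-0.006, -1.0, 0.021], [0.502, -0.021, -0.865]]
ft_force: [-6.1, 2.4, 5.1]
finger_gap: 0.0039
gripper_force: 86.1
```

```bash
python3 r.py
```

```text
t 11.4 al -2.34 tau 0.33 F [-6.1  2.4  5.1] L [-55.1 -54.8  30.8] gap 3.9 gf 86.0 q6 54.0
```

>>> {"op": "servo_tool", "data": {
  "series": [
    [[0,0,0],[1.5,0.06,-2.6]],
    [[0,0,0],[3,0.12,-5.2]]
  ]
}}

```text
time: 11.6
position: [0.543, -0.1114, 0.1706]
tool_rot: [[0.861, -0.085, 0.502], [-0.111, -0.994, 0.021], [0.497, -0.074, -0.865]]
ft_force: [-5.9, 1.1, 5.6]
finger_gap: 0.0035
gripper_force: 86.2
```

```bash
python3 r.py
```

```text
t 11.6 al -8.34 tau 0.323 F [-5.9  1.1  5.6] L [-55.1 -54.8  30.8] gap 3.5 gf 86.0 q6 60.1
```

>>> {"op": "servo_tool", "data": {
  "series": [
    [[0,0,0],[1.5,0.06,-2.6]]
  ]
}}

```text
time: 11.7
position: [0.543, -0.1114, 0.1706]
tool_rot: [[0.855, -0.13, 0.502], [-0.162, -0.987, 0.021], [0.493, -0.099, -0.865]]
ft_force: [-6.5, 0.9, 5.6]
finger_gap: 0.0037
gripper_force: 86.5
```

```bash
python3 r.py
```

```text
t 11.7 al -11.34 tau 0.365 F [-6.5  0.9  5.6] L [-55.1 -54.8  30.8] gap 3.7 gf 86.0 q6 63.1
```

>>> {"op": "servo_tool", "data": {
  "series": [
    [[0,0,0],[1.5,0.06,-2.6]]
  ]
}}

```text
time: 11.8
position: [0.543, -0.1114, 0.1706]
tool_rot: [[0.847, -0.175, 0.502], [-0.214, -0.977, 0.021], [0.487, -0.125, -0.865]]
ft_force: [-6.5, 1.0, 5.0]
finger_gap: 0.0039
gripper_force: 86.7
```

```bash
python3 r.py
```

```text
t 11.8 al -14.33 tau 0.404 F [-6.5  1.   5. ] L [-55.1 -54.8  30.8] gap 3.9 gf 87.0 q6 66.1
```

>>> {"op": "servo_tool", "data": {
  "series": [
    [[0,0,0],[1.5,0.06,-2.6]]
  ]
}}

```text
time: 11.9
position: [0.543, -0.1114, 0.1707]
tool_rot: [[0.837, -0.219, 0.502], [-0.264, -0.964, 0.02], [0.48, -0.15, -0.865]]
ft_force: [-6.5, 1.4, 6.4]
finger_gap: 0.0037
gripper_force: 87.0
```

```bash
python3 r.py
```

```text
t 11.9 al -17.32 tau 0.443 F [-6.5  1.4  6.4] L [-55.1 -54.8  30.9] gap 3.7 gf 87.0 q6 69.1
```

>>> {"op": "servo_tool", "data": {
  "series": [
    [[0,0,0],[1.5,0.06,-2.6]]
  ]
}}

```text
time: 12.0
position: [0.543, -0.1114, 0.1707]
tool_rot: [[0.824, -0.262, 0.502], [-0.314, -0.949, 0.02], [0.471, -0.174, -0.865]]
ft_force: [-6.3, 1.4, 6.2]
finger_gap: 0.0036
gripper_force: 87.2
```

```bash
python3 r.py
```

```text
t 12.0 al -20.31 tau 0.565 F [-6.3  1.4  6.2] L [-55.1 -54.8  30.9] gap 3.6 gf 87.0 q6 72.1
```

>>> {"op": "servo_tool", "data": {
  "series": [
    [[0,0,0],[0,0,0]],
    [[0,0,0],[0,0,0]],
    [[-8,-0.4,14],[0,0,0]],
    [[-25,-1,43],[0,0,0]],
    [[-25,-1,43],[0,0,0]],
    [[-25,-1,43],[0,0,0]],
    [[-25,-1,43],[0,0,0]]
  ],
  "grip": 45
}}

```text
time: 12.7
position: [0.5181, -0.1126, 0.2123]
tool_rot: [[0.824, -0.263, 0.502], [-0.314, -0.949, 0.02], [0.471, -0.174, -0.865]]
ft_force: [-0.1, 0.9, -0.6]
finger_gap: 0.0448
gripper_force: 0.0
```

```bash
python3 g.py FL 126.3
```

```text
t 12.7 al -20.32 tau -0.0 F [-0.1  0.9 -0.6] L [-55.9 -55.   79.3] gap 44.8 gf 0.0 q6 73.3
FL 0.075 [ 93.7 113.9  51.7] [-73.4  -2.9 126.9]
FL 0.03 [116.2 114.8  12.7] [-73.4  -2.9 126.9]
```

>>> {"op": "servo_tool", "data": {
  "series": [
    [[94,114,52],[-73.4,-2.9,126.9]],
    [[94,114,52],[-73.4,-2.9,126.9]],
    [[94,114,52],[-73.4,-2.9,126.9]],
    [[94,114,52],[-73.4,-2.9,126.9]],
    [[94,114,52],[-73.4,-2.9,126.9]],
    [[94,114,52],[-73.4,-2.9,126.9]],
    [[94,114,52],[-73.4,-2.9,126.9]],
    [[94,114,52],[-73.4,-2.9,126.9]],
    [[94,114,52],[-73.4,-2.9,126.9]],
    [[94,114,52],[-73.4,-2.9,126.9]]
  ]
}}

```text
time: 13.7
position: [0.6119, 0.0017, 0.2629]
tool_rot: [[0.315, 0.808, 0.498], [0.927, -0.375, 0.022], [0.205, 0.454, -0.867]]
ft_force: [-0.4, -0.6, 0.8]
finger_gap: 0.045
gripper_force: 0.0
```

```bash
python3 g.py FL 126.3
```

```text
t 13.7 al 66.0 tau -0.024 F [-0.4 -0.6  0.8] L [54.6 55.4 74. ] gap 45.0 gf 0.0 q6 14.7
FL 0.075 [-0.1 -0.4  1.1] [-30.2  -1.4  52.2]
FL 0.03 [ 22.4   0.5 -37.9] [-30.2  -1.4  52.2]
```

>>> {"op": "servo_tool", "data": {
  "series": [
    [[0,0,0],[-30.2,-1.4,52.2]],
    [[0,0,0],[-30.2,-1.4,52.2]],
    [[0,0,0],[-30.2,-1.4,52.2]],
    [[0,0,0],[-30.2,-1.4,52.2]],
    [[0,0,0],[-30.2,-1.4,52.2]],
    [[0,0,0],[-30.2,-1.4,52.2]],
    [[0,0,0],[-30.2,-1.4,52.2]],
    [[11,0,-19],[-30.2,-1.4,52.2]],
    [[22,0,-37.5],[-30.2,-1.4,52.2]],
    [[22,0,-37.5],[-30.2,-1.4,52.2]]
  ]
}}

```text
time: 14.7
position: [0.6324, 0.0017, 0.2218]
tool_rot: [[-0.544, 0.678, 0.494], [0.788, 0.615, 0.023], [-0.288, 0.402, -0.869]]
ft_force: [0.2, -0.4, -0.4]
finger_gap: 0.045
gripper_force: 0.0
```

>>> {"op": "servo_tool", "data": {
  "series": [
    [[0,0,0],[0,0,0]],
    [[0,0,0],[0,0,0]]
  ]
}}

```text
time: 14.9
position: [0.6345, 0.0014, 0.2279]
tool_rot: [[-0.541, 0.675, 0.502], [0.788, 0.615, 0.023], [-0.293, 0.408, -0.865]]
ft_force: [-0.1, -0.2, 1.0]
finger_gap: 0.045
gripper_force: 0.0
```

```bash
python3 r.py
```

```text
t 14.9 al 125.96 tau 0.038 F [-0.1 -0.2  1. ] L [56.6 54.3 32.5] gap 45.0 gf 0.0 q6 -45.7
```

>>> {"op": "servo_tool", "data": {
  "series": [
    [[0,0.7,-3],[0,0,0]],
    [[0,0.7,-3],[0,0,0]],
    [[0,0.7,-3],[0,0,0]],
    [[0,0.7,-3],[0,0,0]],
    [[0,0.7,-3],[0,0,0]]
  ],
  "grip": 2
}}

```text
time: 15.4
position: [0.6344, 0.0022, 0.2255]
tool_rot: [[-0.541, 0.675, 0.502], [0.788, 0.615, 0.023], [-0.293, 0.408, -0.864]]
ft_force: [-4.9, 1.0, 4.4]
finger_gap: 0.004
gripper_force: 93.0
```

```bash
python3 r.py
```

```text
t 15.4 al 125.96 tau 0.076 F [-4.9  1.   4.4] L [55.3 55.  30.4] gap 4.0 gf 93.0 q6 -45.6
```

>>> {"op": "servo_tool", "data": {
  "series": [
    [[0,0,0],[1.5,0.06,-2.6]],
    [[0,0,0],[3,0.12,-5.2]],
    [[0,0,0],[4.5,0.18,-7.8]],
    [[0,0,0],[6,0.24,-10.4]]
  ]
}}

```text
time: 15.8
position: [0.6344, 0.0021, 0.2254]
tool_rot: [[-0.387, 0.773, 0.503], [0.9, 0.436, 0.022], [-0.202, 0.461, -0.864]]
ft_force: [-4.9, 0.3, 3.6]
finger_gap: 0.0041
gripper_force: 95.1
```

```bash
python3 r.py
```

```text
t 15.8 al 113.87 tau 0.241 F [-4.9  0.3  3.6] L [55.3 54.9 30.4] gap 4.1 gf 95.0 q6 -33.5
```

>>> {"op": "servo_tool", "data": {
  "series": [
    [[0,0,0],[1.5,0.06,-2.6]],
    [[0,0,0],[3,0.12,-5.2]],
    [[0,0,0],[4.5,0.18,-7.8]]
  ]
}}

```text
time: 16.1
position: [0.6343, 0.0021, 0.2254]
tool_rot: [[-0.261, 0.824, 0.503], [0.957, 0.29, 0.022], [-0.128, 0.487, -0.864]]
ft_force: [-5.8, 1.4, 5.0]
finger_gap: 0.004
gripper_force: 95.1
```

```bash
python3 r.py
```

```text
t 16.1 al 104.87 tau 0.364 F [-5.8  1.4  5. ] L [55.3 54.9 30.4] gap 4.0 gf 95.0 q6 -24.4
```

>>> {"op": "servo_tool", "data": {
  "series": [
    [[0,0,0],[1.5,0.06,-2.6]],
    [[0,0,0],[3,0.12,-5.2]]
  ]
}}

```text
time: 16.3
position: [0.6343, 0.0021, 0.2254]
tool_rot: [[-0.173, 0.847, 0.503], [0.982, 0.188, 0.021], [-0.077, 0.497, -0.864]]
ft_force: [-5.3, 0.9, 5.2]
finger_gap: 0.0037
gripper_force: 95.1
```

```bash
python3 r.py
```

```text
t 16.3 al 98.87 tau 0.307 F [-5.3  0.9  5.2] L [55.2 54.9 30.4] gap 3.7 gf 95.0 q6 -18.4
```

>>> {"op": "servo_tool", "data": {
  "series": [
    [[0,0,0],[1.5,0.06,-2.6]]
  ]
}}

```text
time: 16.4
position: [0.6343, 0.0021, 0.2254]
tool_rot: [[-0.129, 0.855, 0.503], [0.99, 0.137, 0.021], [-0.051, 0.501, -0.864]]
ft_force: [-5.2, 0.8, 5.5]
finger_gap: 0.004
gripper_force: 95.1
```

```bash
python3 r.py
```

```text
t 16.4 al 95.86 tau 0.28 F [-5.2  0.8  5.5] L [55.2 54.9 30.4] gap 4.0 gf 95.0 q6 -15.3
```

>>> {"op": "servo_tool", "data": {
  "series": [
    [[0,0,0],[1.5,0.06,-2.6]]
  ]
}}

```text
time: 16.5
position: [0.6343, 0.0021, 0.2254]
tool_rot: [[-0.083, 0.86, 0.503], [0.996, 0.085, 0.021], [-0.025, 0.503, -0.864]]
ft_force: [-5.9, 0.1, 5.5]
finger_gap: 0.0043
gripper_force: 95.1
```

```bash
python3 r.py
```

```text
t 16.5 al 92.86 tau 0.285 F [-5.9  0.1  5.5] L [55.2 54.9 30.4] gap 4.3 gf 95.0 q6 -12.3
```

>>> {"op": "servo_tool", "data": {
  "series": [
    [[0,0,0],[1.5,0.06,-2.6]]
  ]
}}

```text
time: 16.6
position: [0.6343, 0.0021, 0.2253]
tool_rot: [[-0.038, 0.864, 0.503], [0.999, 0.032, 0.021], [0.002, 0.503, -0.864]]
ft_force: [-5.6, 0.4, 4.3]
finger_gap: 0.0039
gripper_force: 95.1
```

```bash
python3 r.py
```

```text
t 16.6 al 89.86 tau 0.298 F [-5.6  0.4  4.3] L [55.1 54.9 30.3] gap 3.9 gf 95.0 q6 -9.3
```

>>> {"op": "servo_tool", "data": {
  "series": [
    [[0,0,0],[1.5,0.06,-2.6]]
  ]
}}

```text
time: 16.7
position: [0.6343, 0.0021, 0.2254]
tool_rot: [[0.007, 0.864, 0.503], [1.0, -0.02, 0.02], [0.028, 0.503, -0.864]]
ft_force: [-6.2, 0.7, 5.1]
finger_gap: 0.004
gripper_force: 95.1
```

```bash
python3 r.py
```

```text
t 16.7 al 86.86 tau 0.34 F [-6.2  0.7  5.1] L [55.1 54.9 30.4] gap 4.0 gf 95.0 q6 -6.2
```

>>> {"op": "servo_tool", "data": {
  "series": [
    [[0,0,0],[1.5,0.06,-2.6]]
  ]
}}

```text
time: 16.8
position: [0.6343, 0.002, 0.2254]
tool_rot: [[0.053, 0.863, 0.503], [0.997, -0.073, 0.02], [0.054, 0.5, -0.864]]
ft_force: [-4.9, 0.4, 5.4]
finger_gap: 0.0043
gripper_force: 95.2
```

```bash
python3 r.py
```

```text
t 16.8 al 83.85 tau 0.287 F [-4.9  0.4  5.4] L [55.2 54.9 30.4] gap 4.3 gf 95.0 q6 -3.2
```

>>> {"op": "servo_tool", "data": {
  "series": [
    [[0,0,0],[1.5,0.06,-2.6]]
  ]
}}

```text
time: 16.9
position: [0.6342, 0.0021, 0.2253]
tool_rot: [[0.098, 0.859, 0.503], [0.992, -0.125, 0.02], [0.08, 0.497, -0.864]]
ft_force: [-5.1, 1.3, 5.0]
finger_gap: 0.0041
gripper_force: 95.2
```

```bash
python3 r.py
```

```text
t 16.9 al 80.85 tau 0.346 F [-5.1  1.3  5. ] L [55.1 54.9 30.3] gap 4.1 gf 95.0 q6 -0.2
```

>>> {"op": "servo_tool", "data": {
  "series": [
    [[0,0,0],[1.5,0.06,-2.6]]
  ]
}}

```text
time: 17.0
position: [0.6342, 0.0021, 0.2253]
tool_rot: [[0.143, 0.853, 0.503], [0.984, -0.176, 0.02], [0.106, 0.492, -0.864]]
ft_force: [-6.2, -0.4, 6.1]
finger_gap: 0.0041
gripper_force: 95.5
```

```bash
python3 r.py
```

```text
t 17.0 al 77.85 tau 0.355 F [-6.2 -0.4  6.1] L [55.1 54.9 30.4] gap 4.1 gf 96.0 q6 2.8
```

>>> {"op": "servo_tool", "data": {
  "series": [
    [[0,0,0],[1.5,0.06,-2.6]]
  ]
}}

```text
time: 17.1
position: [0.6342, 0.0021, 0.2254]
tool_rot: [[0.187, 0.844, 0.503], [0.974, -0.227, 0.02], [0.131, 0.486, -0.864]]
ft_force: [-6.6, 0.6, 5.4]
finger_gap: 0.004
gripper_force: 96.0
```

```bash
python3 r.py
```

```text
t 17.1 al 74.86 tau 0.38 F [-6.6  0.6  5.4] L [55.2 54.9 30.4] gap 4.0 gf 96.0 q6 5.9
```

>>> {"op": "servo_tool", "data": {
  "series": [
    [[0,0,0],[1.5,0.06,-2.6]]
  ]
}}

```text
time: 17.2
position: [0.6342, 0.0021, 0.2255]
tool_rot: [[0.231, 0.833, 0.503], [0.96, -0.278, 0.019], [0.156, 0.478, -0.864]]
ft_force: [-5.8, 0.0, 6.3]
finger_gap: 0.0037
gripper_force: 96.5
```

```bash
python3 r.py
```

```text
t 17.2 al 71.87 tau 0.439 F [-5.8  0.   6.3] L [55.2 54.9 30.5] gap 3.7 gf 97.0 q6 8.9
```

>>> {"op": "servo_tool", "data": {
  "series": [
    [[0,0,0],[1.5,0.06,-2.6]]
  ]
}}

```text
time: 17.3
position: [0.6342, 0.0021, 0.2254]
tool_rot: [[0.274, 0.82, 0.503], [0.945, -0.328, 0.019], [0.181, 0.47, -0.864]]
ft_force: [-6.5, 0.4, 5.1]
finger_gap: 0.0036
gripper_force: 94.5
```

```bash
python3 r.py
```

```text
t 17.3 al 68.88 tau 0.465 F [-6.5  0.4  5.1] L [55.1 54.9 30.4] gap 3.6 gf 94.0 q6 11.9
```

All four are snug. I hold briefly, then firm far_left while it is still gripped.

>>> {"op": "servo_tool", "data": {
  "series": [
    [[0,0,0],[0,0,0]],
    [[0,0,0],[0,0,0]],
    [[0,0,0],[0,0,0]]
  ],
  "force": 115
}}

```text
time: 17.6
position: [0.6342, 0.002, 0.2254]
tool_rot: [[0.273, 0.82, 0.503], [0.945, -0.326, 0.019], [0.18, 0.47, -0.864]]
ft_force: [-4.8, 0.6, 5.8]
finger_gap: 0.0042
gripper_force: 94.2
```

>>> {"op": "servo_tool", "data": {
  "series": [
    [[0,0,0],[1.5,0.06,-2.6]],
    [[0,0,0],[3,0.12,-5.2]],
    [[0,0,0],[4.5,0.18,-7.8]]
  ]
}}

```text
time: 17.9
position: [0.6341, 0.002, 0.2254]
tool_rot: [[0.399, 0.767, 0.503], [0.882, -0.471, 0.019], [0.251, 0.436, -0.864]]
ft_force: [-7.6, 0.5, 5.7]
finger_gap: 0.0038
gripper_force: 95.5
```

```bash
python3 r.py
```

```text
t 17.9 al 59.9 tau 0.699 F [-7.6  0.5  5.7] L [55.  54.9 30.5] gap 3.8 gf 96.0 q6 21.0
```

>>> {"op": "servo_tool", "data": {
  "series": [
    [[0,0,0],[1.5,0.06,-2.6]],
    [[0,0,0],[3,0.12,-5.2]]
  ]
}}

```text
time: 18.1
position: [0.6341, 0.002, 0.2255]
tool_rot: [[0.477, 0.721, 0.502], [0.828, -0.56, 0.018], [0.295, 0.407, -0.864]]
ft_force: [-7.3, 1.1, 5.9]
finger_gap: 0.0043
gripper_force: 96.3
```

```bash
python3 r.py
```

```text
t 18.1 al 53.93 tau 0.754 F [-7.3  1.1  5.9] L [55.1 54.9 30.5] gap 4.3 gf 96.0 q6 27.0
```

>>> {"op": "servo_tool", "data": {
  "series": [
    [[0,0,0],[1.5,0.06,-2.6]]
  ]
}}

```text
time: 18.2
position: [0.6341, 0.002, 0.2255]
tool_rot: [[0.514, 0.695, 0.502], [0.798, -0.603, 0.018], [0.315, 0.392, -0.864]]
ft_force: [-6.7, 0.7, 6.0]
finger_gap: 0.0039
gripper_force: 96.7
```

```bash
python3 r.py
```

```text
t 18.2 al 50.93 tau 0.805 F [-6.7  0.7  6. ] L [55.1 54.9 30.6] gap 3.9 gf 97.0 q6 30.0
```

>>> {"op": "servo_tool", "data": {
  "series": [
    [[0,0,0],[1,0.04,-1.7]]
  ]
}}

```text
time: 18.3
position: [0.6341, 0.002, 0.2255]
tool_rot: [[0.537, 0.677, 0.502], [0.777, -0.63, 0.018], [0.328, 0.38, -0.864]]
ft_force: [-7.5, 1.3, 6.8]
finger_gap: 0.0037
gripper_force: 96.9
```

```bash
python3 r.py
```

```text
t 18.3 al 48.99 tau 0.83 F [-7.5  1.3  6.8] L [55.1 54.8 30.6] gap 3.7 gf 97.0 q6 32.0
```

>>> {"op": "servo_tool", "data": {
  "series": [
    [[0,0,0],[0,0,0]],
    [[0,0,0],[0,0,0]],
    [[-8,-0.4,14],[0,0,0]],
    [[-25,-1,43],[0,0,0]],
    [[-25,-1,43],[0,0,0]],
    [[-25,-1,43],[0,0,0]],
    [[-25,-1,43],[0,0,0]]
  ],
  "grip": 45
}}

```text
time: 19.0
position: [0.609, 0.001, 0.2664]
tool_rot: [[0.538, 0.677, 0.501], [0.776, -0.631, 0.019], [0.329, 0.379, -0.865]]
ft_force: [-0.1, -0.3, 0.0]
finger_gap: 0.0448
gripper_force: 0.0
```

```bash
python3 w.py w4; python3 g.py NR -19
```

```text
1030 [319. 222.] [55.5 55. ] [42.   9.9] 58.4
302 [203. 298.] [-40.9  66.3] [7.9 9.5] 135.0
t 19.05 al 48.91 tau 0.003 F [ 0.3 -0.4  0.3] L [53.4 54.9 78.2] gap 45.0 gf 0.0 q6 32.1
NR 0.075 [ -87.8 -113.5  -57. ] [ 34.    1.4 -58.8]
NR 0.03 [ -65.3 -112.6  -95.9] [ 34.    1.4 -58.8]
```

>>> {"op": "servo_tool", "data": {
  "series": [
    [[-88,-113.5,-55],[34,1.4,-58.8]],
    [[-88,-113.5,-55],[34,1.4,-58.8]],
    [[-88,-113.5,-55],[34,1.4,-58.8]],
    [[-88,-113.5,-55],[34,1.4,-58.8]],
    [[-88,-113.5,-55],[34,1.4,-58.8]],
    [[-88,-113.5,-55],[34,1.4,-58.8]],
    [[-88,-113.5,-55],[34,1.4,-58.8]],
    [[-88,-113.5,-55],[34,1.4,-58.8]],
    [[-88,-113.5,-55],[34,1.4,-58.8]],
    [[-88,-113.5,-55],[34,1.4,-58.8]]
  ]
}}

```text
time: 20.05
position: [0.521, -0.1124, 0.2115]
tool_rot: [[0.832, -0.243, 0.498], [-0.29, -0.957, 0.018], [0.472, -0.16, -0.867]]
ft_force: [0.8, -0.1, -0.2]
finger_gap: 0.0451
gripper_force: 0.0
```

```bash
python3 w.py w5; python3 g.py NR -17
```

```text
1643 [254.  51.] [ 55.1 -55.7] [41.8  9.9] 13.6
1774 [ 81. 118.] [54.5 53.2] [43.  10.3] 58.9
1003 [319. 227.] [-54.4 -55.7] [ 9.6 42.3] 166.0
1903 [167. 274.] [-54.3  53.8] [42.5 11.2] 41.0
t 20.1 al -18.87 tau 0.025 F [ 0.4  1.1 -0.2] L [-53.5 -54.9  77.4] gap 45.0 gf 0.0 q6 72.5
NR 0.075 [-0.1 -0.1 -2.8] [-0.8 -0.1  1.7]
NR 0.03 [ 22.4   0.8 -41.8] [-0.8 -0.1  1.7]
```

View pics/w5.png

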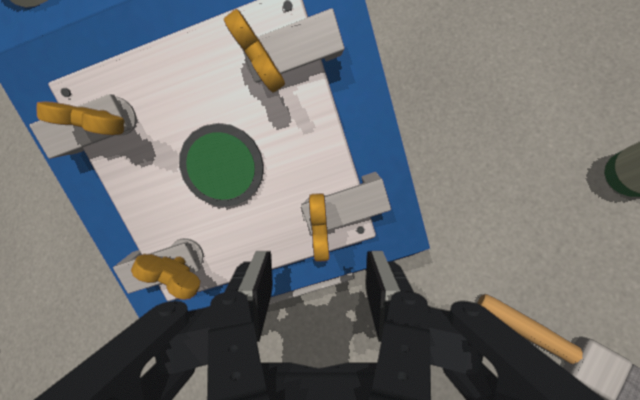

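The wrist view shows near_right's blade at (319,227), between and below the open fingers. Far_right is at (254,51), far_left at (81,118) and near_left at (167,274). The blades lag the tool by 6–9° at load because the fingers flex, so I go by torque.

>>> {"op": "servo_tool", "data": {
  "series": [
    [[11,0.4,-20],[-2.3,-0.2,4.3]],
    [[22,0.8,-41],[-2.3,-0.2,4.3]],
    [[22,0.8,-41],[-2.3,-0.2,4.3]],
    [[22,0.8,-41],[-2.3,-0.2,4.3]]
  ]
}}

```text
time: 20.5
position: [0.5429, -0.1113, 0.1709]
tool_rot: [[0.849, -0.171, 0.5], [-0.21, -0.978, 0.022], [0.485, -0.123, -0.866]]
ft_force: [-0.6, 0.7, 0.6]
finger_gap: 0.0451
gripper_force: 0.0
```

```bash
python3 g.py NR -14
```

```text
t 20.5 al -14.09 tau 0.074 F [-0.6  0.7  0.6] L [-55.1 -54.7  31.1] gap 45.1 gf 0.0 q6 66.0
NR 0.075 [-21.8  -1.1  38.1] [-0.1 -0.   0. ]
NR 0.03 [ 0.7 -0.2 -0.9] [-0.1 -0.   0. ]
```

>>> {"op": "servo_tool", "data": {
  "series": [
    [[0.5,-0.2,-0.8],[0,0,0]],
    [[0.5,-0.2,-0.8],[0,0,0]],
    [[0.5,-0.2,-0.8],[0,0,0]],
    [[0.5,-0.2,-0.8],[0,0,0]],
    [[0.5,-0.2,-0.8],[0,0,0]]
  ],
  "grip": 2
}}

```text
time: 21.0
position: [0.5444, -0.1118, 0.1722]
tool_rot: [[0.847, -0.172, 0.503], [-0.21, -0.977, 0.021], [0.488, -0.123, -0.864]]
ft_force: [-3.7, 1.9, 6.9]
finger_gap: 0.0033
gripper_force: 70.3
```

>>> {"op": "servo_tool", "data": {
  "series": [
    [[0,0,0],[1.5,0.06,-2.6]],
    [[0,0,0],[3,0.12,-5.2]],
    [[0,0,0],[4.5,0.18,-7.8]],
    [[0,0,0],[6,0.24,-10.4]]
  ]
}}

```text
time: 21.4
position: [0.5447, -0.1125, 0.1732]
tool_rot: [[0.792, -0.346, 0.504], [-0.41, -0.912, 0.019], [0.453, -0.222, -0.864]]
ft_force: [-8.6, -0.3, 9.8]
finger_gap: 0.0019
gripper_force: 6.5
```

```bash
python3 r.py
```

```text
t 21.4 al -26.2 tau 0.07 F [-8.6 -0.3  9.8] L [-52.4 -56.   32.2] gap 1.9 gf 6.0 q6 78.1
```

>>> {"op": "servo_tool", "data": {
  "series": [
    [[0,0,0],[1.5,0.06,-2.6]],
    [[0,0,0],[3,0.12,-5.2]]
  ]
}}

```text
time: 21.6
position: [0.5449, -0.1127, 0.1734]
tool_rot: [[0.751, -0.427, 0.504], [-0.503, -0.864, 0.018], [0.428, -0.268, -0.863]]
ft_force: [-7.6, -0.6, 9.7]
finger_gap: 0.002
gripper_force: 6.1
```

```bash
python3 r.py
```

```text
t 21.6 al -32.21 tau 0.02 F [-7.6 -0.6  9.7] L [-52.1 -56.2  32.3] gap 2.0 gf 6.0 q6 84.1
```

>>> {"op": "servo_tool", "data": {
  "series": [
    [[0,0,0],[1.5,0.06,-2.6]]
  ]
}}

```text
time: 21.7
position: [0.545, -0.1128, 0.1734]
tool_rot: [[0.727, -0.465, 0.504], [-0.548, -0.836, 0.018], [0.413, -0.29, -0.863]]
ft_force: [-6.4, -0.4, 9.5]
finger_gap: 0.0021
gripper_force: 5.9
```

```bash
python3 r.py
```

```text
t 21.7 al -35.21 tau 0.081 F [-6.4 -0.4  9.5] L [-52.1 -56.3  32.3] gap 2.1 gf 6.0 q6 87.2
```

>>> {"op": "servo_tool", "data": {
  "series": [
    [[0,0,0],[1.5,0.06,-2.6]]
  ]
}}

```text
time: 21.8
position: [0.5451, -0.1128, 0.1735]
tool_rot: [[0.702, -0.503, 0.505], [-0.591, -0.807, 0.018], [0.398, -0.311, -0.863]]
ft_force: [-6.0, -0.4, 10.2]
finger_gap: 0.0019
gripper_force: 5.8
```

```bash
python3 r.py
```

```text
t 21.8 al -38.21 tau -0.008 F [-6.  -0.4 10.2] L [-52.  -56.3  32.3] gap 1.9 gf 6.0 q6 90.2
```

>>> {"op": "servo_tool", "data": {
  "series": [
    [[0,0,0],[0,0,0]],
    [[0,0,0],[0,0,0]],
    [[-8,-0.4,14],[0,0,0]],
    [[-25,-1,43],[0,0,0]],
    [[-25,-1,43],[-8,-0.3,14]],
    [[-25,-1,43],[-12,-0.5,21]],
    [[-25,-1,43],[-12,-0.5,21]],
    [[-25,-1,43],[-12,-0.5,21]]
  ],
  "grip": 45
}}

```text
time: 22.6
position: [0.5185, -0.1129, 0.2134]
tool_rot: [[0.849, -0.168, 0.501], [-0.207, -0.978, 0.022], [0.486, -0.123, -0.865]]
ft_force: [0.5, -0.1, -0.4]
finger_gap: 0.0448
gripper_force: 0.0
```

```bash
python3 w.py w6; python3 g.py NR -14
```

```text
1566 [270.  44.] [ 55.1 -55.6] [41.9  9.8] 14.1
1767 [90. 95.] [54.7 53.4] [42.5 10.2] 58.3
981 [318. 224.] [-54.4 -55.5] [ 9.3 42.2] 166.4
1870 [162. 259.] [-54.4  53.7] [42.5 10.9] 41.8
t 22.65 al -14.12 tau 0.024 F [0.4 0.1 0.5] L [-55.  -55.3  80.1] gap 44.9 gf 0.0 q6 66.9
NR 0.075 [ 2.5  0.4 -4.4] [-0.2  0.1  0. ]
NR 0.03 [ 25.    1.3 -43.4] [-0.2  0.1  0. ]
```

View pics/w6.png

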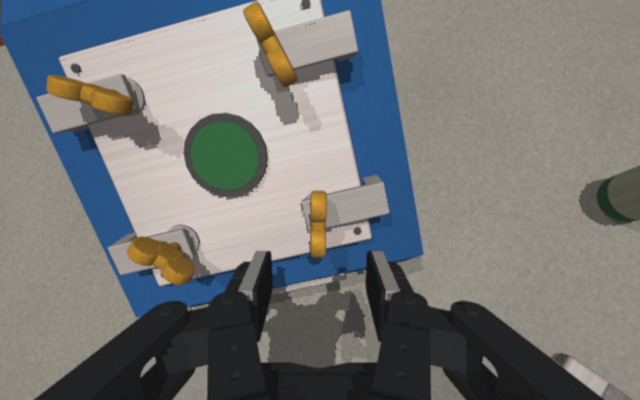

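Near_right at (318,224) hasn't turned: the pads slid off upward because the grip was too shallow. Far_right, gripped 2 mm deeper, held better, so I regrip at about 27 mm and command 0 opening.

>>> {"op": "servo_tool", "data": {
  "series": [
    [[13,0.6,-22],[0,0,0]],
    [[26.5,1.5,-46],[0,0,0]],
    [[26.5,1.5,-46],[0,0,0]],
    [[26.5,1.5,-46],[0,0,0]],
    [[26.5,1.5,-46],[0,0,0]]
  ]
}}

```text
time: 23.15
position: [0.5457, -0.1116, 0.1689]
tool_rot: [[0.848, -0.169, 0.502], [-0.208, -0.978, 0.022], [0.487, -0.123, -0.865]]
ft_force: [0.4, 0.2, -1.0]
finger_gap: 0.0449
gripper_force: 0.0
```

```bash
python3 r.py
```

```text
t 23.15 al -14.01 tau 0.01 F [ 0.4  0.2 -1. ] L [-53.7 -55.1  28. ] gap 44.9 gf 0.0 q6 65.6
```

>>> {"op": "servo_tool", "data": {
  "series": [
    [[0,0,0],[0,0,0]],
    [[0,0,0],[0,0,0]],
    [[0,0,0],[0,0,0]],
    [[0,0,0],[0,0,0]],
    [[0,0,0],[0,0,0]]
  ],
  "grip": 0,
  "force": 110
}}

```text
time: 23.65
position: [0.5456, -0.1116, 0.1693]
tool_rot: [[0.848, -0.168, 0.502], [-0.207, -0.978, 0.022], [0.488, -0.123, -0.864]]
ft_force: [-5.9, -0.0, 6.6]
finger_gap: 0.0047
gripper_force: 108.8
```

```bash
python3 r.py
```

```text
t 23.65 al -13.95 tau -0.049 F [-5.9 -0.   6.6] L [-53.5 -55.1  28.4] gap 4.7 gf 109.0 q6 65.5
```

>>> {"op": "servo_tool", "data": {
  "series": [
    [[0,0,0],[1.5,0.06,-2.6]],
    [[0,0,0],[3,0.12,-5.2]],
    [[0,0,0],[4.5,0.18,-7.8]],
    [[0,0,0],[6,0.24,-10.4]]
  ]
}}

```text
time: 24.05
position: [0.5455, -0.1118, 0.1694]
tool_rot: [[0.794, -0.341, 0.502], [-0.406, -0.914, 0.021], [0.452, -0.22, -0.864]]
ft_force: [-6.6, -0.6, 6.9]
finger_gap: 0.005
gripper_force: 110.3
```

```bash
python3 r.py
```

```text
t 24.05 al -25.92 tau 0.758 F [-6.6 -0.6  6.9] L [-53.6 -55.3  28.5] gap 5.0 gf 110.0 q6 77.6
```

>>> {"op": "servo_tool", "data": {
  "series": [
    [[0,0,0],[1.5,0.06,-2.6]],
    [[0,0,0],[3,0.12,-5.2]]
  ]
}}

```text
time: 24.25
position: [0.5455, -0.1119, 0.1694]
tool_rot: [[0.754, -0.422, 0.503], [-0.499, -0.867, 0.02], [0.427, -0.266, -0.864]]
ft_force: [-7.9, -0.7, 7.3]
finger_gap: 0.0051
gripper_force: 110.9
```

```bash
python3 r.py
```

```text
t 24.25 al -31.9 tau 0.858 F [-7.9 -0.7  7.3] L [-53.6 -55.4  28.6] gap 5.1 gf 111.0 q6 83.6
```

>>> {"op": "servo_tool", "data": {
  "series": [
    [[0,0,0],[1.5,0.06,-2.6]]
  ]
}}

```text
time: 24.35
position: [0.5455, -0.112, 0.1695]
tool_rot: [[0.731, -0.461, 0.503], [-0.543, -0.84, 0.02], [0.413, -0.288, -0.864]]
ft_force: [-8.2, -1.2, 7.7]
finger_gap: 0.005
gripper_force: 111.2
```

```bash
python3 r.py
```

```text
t 24.35 al -34.88 tau 0.879 F [-8.2 -1.2  7.7] L [-53.6 -55.5  28.6] gap 5.0 gf 111.0 q6 86.6
```

>>> {"op": "servo_tool", "data": {
  "series": [
    [[0,0,0],[0,0,0]],
    [[0,0,0],[0,0,0]],
    [[0,0,0],[0,0,0]],
    [[-8,-0.4,14],[0,0,0]],
    [[-25,-1,43],[0,0,0]],
    [[-25,-1,43],[0,0,0]],
    [[-25,-1,43],[0,0,0]],
    [[-25,-1,43],[0,0,0]]
  ],
  "grip": 45
}}

```text
time: 25.15
position: [0.52, -0.1121, 0.2098]
tool_rot: [[0.732, -0.462, 0.501], [-0.545, -0.838, 0.022], [0.41, -0.289, -0.865]]
ft_force: [-0.6, 0.1, -1.6]
finger_gap: 0.0449
gripper_force: 0.0
```

```bash
python3 w.py w7; python3 g.py NL 41.3
```

```text
1730 [206.  75.] [ 54.7 -55.7] [42.5 10. ] 14.3
1502 [ 72. 184.] [54.3 52.8] [40.2 10.3] 58.8
1039 [318. 225.] [-54.2 -56. ] [ 9.8 42.2] 150.1
631 [189. 298.] [-48.2  54.9] [33.   3.7] 40.5
t 25.2 al -35.0 tau -0.025 F [0.2 0.7 0. ] L [-55.8 -54.5  76. ] gap 44.7 gf 0.0 q6 87.8
NL 0.075 [ -3.2 109.5  -0.5] [-38.2  -1.6  66. ]
NL 0.03 [ 19.3 110.4 -39.4] [-38.2  -1.6  66. ]
```

>>> {"op": "servo_tool", "data": {
  "series": [
    [[-3,109.5,0],[-38.2,-1.6,66]],
    [[-3,109.5,0],[-38.2,-1.6,66]],
    [[-3,109.5,0],[-38.2,-1.6,66]],
    [[-3,109.5,0],[-38.2,-1.6,66]],
    [[-3,109.5,0],[-38.2,-1.6,66]],
    [[-3,109.5,0],[-38.2,-1.6,66]],
    [[-3,109.5,0],[-38.2,-1.6,66]],
    [[-3,109.5,0],[-38.2,-1.6,66]],
    [[-3,109.5,0],[-38.2,-1.6,66]],
    [[-3,109.5,0],[-38.2,-1.6,66]]
  ]
}}

```text
time: 26.2
position: [0.5168, -0.0026, 0.2092]
tool_rot: [[0.623, 0.603, 0.498], [0.686, -0.727, 0.023], [0.376, 0.327, -0.867]]
ft_force: [0.3, -0.1, -0.8]
finger_gap: 0.0445
gripper_force: 0.0
```

>>> {"op": "servo_tool", "data": {
  "series": [
    [[0,0,0],[0,0,0]]
  ]
}}

```text
time: 26.3
position: [0.517, -0.0027, 0.2097]
tool_rot: [[0.625, 0.6, 0.499], [0.683, -0.73, 0.023], [0.378, 0.327, -0.866]]
ft_force: [-0.8, -0.1, 0.4]
finger_gap: 0.0452
gripper_force: 0.0
```

```bash
python3 w.py w8; sed -i 's/(.075,.03)/(.075,.028)/' g.py; python3 g.py NL 41.3
```

```text
2127 [444.  89.] [54.8 54.9] [42.6 10.4] 58.0
2506 [562. 210.] [ 54.8 -54.9] [42.5 11.4] 14.4
1013 [318. 225.] [-54.4  54.9] [42.2  9.2] 41.5
86 [439. 306.] [-44.  -56.2] [ 1.9 10.3] 150.9
t 26.35 al 41.14 tau 0.015 F [-0.8 -0.3  0.6] L [-54.2  54.8  75.6] gap 45.0 gf 0.0 q6 36.4
NL 0.075 [-0.4  0.2 -1. ] [-0.2 -0.   0.1]
NL 0.028 [ 23.1   1.1 -41.7] [-0.2 -0.   0.1]
```

>>> {"op": "servo_tool", "data": {
  "series": [
    [[12,0.6,-21],[0,0,0]],
    [[23.5,1.1,-42],[0,0,0]],
    [[23.5,1.1,-42],[0,0,0]],
    [[23.5,1.1,-42],[0,0,0]],
    [[23.5,1.1,-42],[0,0,0]]
  ]
}}

```text
time: 26.85
position: [0.5412, -0.0018, 0.1699]
tool_rot: [[0.623, 0.601, 0.501], [0.685, -0.728, 0.022], [0.378, 0.33, -0.865]]
ft_force: [0.3, -0.8, -0.4]
finger_gap: 0.0449
gripper_force: 0.0
```

>>> {"op": "servo_tool", "data": {
  "series": [
    [[0,0,0],[0,0,0]],
    [[0,0,0],[0,0,0]],
    [[0,0,0],[0,0,0]],
    [[0,0,0],[0,0,0]],
    [[0,0,0],[0,0,0]]
  ],
  "grip": 0
}}

```text
time: 27.35
position: [0.5402, -0.0008, 0.1697]
tool_rot: [[0.623, 0.602, 0.5], [0.685, -0.728, 0.024], [0.378, 0.328, -0.866]]
ft_force: [-8.1, 3.6, 7.1]
finger_gap: 0.0042
gripper_force: 109.0
```

```bash
python3 r.py
```

```text
t 27.35 al 41.26 tau -0.0 F [-8.1  3.6  7.1] L [-54.1  55.8  29.2] gap 4.2 gf 109.0 q6 35.7
```

>>> {"op": "servo_tool", "data": {
  "series": [
    [[0,0,0],[1.5,0.06,-2.6]],
    [[0,0,0],[3,0.12,-5.2]],
    [[0,0,0],[4.5,0.18,-7.8]],
    [[0,0,0],[6,0.24,-10.4]]
  ]
}}

```text
time: 27.75
position: [0.5403, -0.001, 0.1698]
tool_rot: [[0.734, 0.459, 0.5], [0.519, -0.855, 0.023], [0.438, 0.243, -0.866]]
ft_force: [-9.0, 3.6, 9.1]
finger_gap: 0.0041
gripper_force: 110.4
```

```bash
python3 r.py
```

```text
t 27.75 al 29.26 tau 0.602 F [-9.   3.6  9.1] L [-54.1  55.6  29.3] gap 4.1 gf 110.0 q6 47.8
```

>>> {"op": "servo_tool", "data": {
  "series": [
    [[0,0,0],[1.5,0.06,-2.6]],
    [[0,0,0],[3,0.12,-5.2]]
  ]
}}

```text
time: 27.95
position: [0.5403, -0.001, 0.1699]
tool_rot: [[0.778, 0.38, 0.501], [0.427, -0.904, 0.023], [0.461, 0.196, -0.865]]
ft_force: [-8.9, 2.2, 8.4]
finger_gap: 0.0041
gripper_force: 111.0
```

```bash
python3 r.py
```

```text
t 27.95 al 23.29 tau 0.705 F [-8.9  2.2  8.4] L [-54.   55.6  29.4] gap 4.1 gf 111.0 q6 53.8
```

>>> {"op": "servo_tool", "data": {
  "series": [
    [[0,0,0],[1.5,0.06,-2.6]]
  ]
}}

```text
time: 28.05
position: [0.5403, -0.0011, 0.17]
tool_rot: [[0.797, 0.339, 0.501], [0.379, -0.925, 0.023], [0.471, 0.172, -0.865]]
ft_force: [-9.8, 3.6, 9.3]
finger_gap: 0.0042
gripper_force: 111.4
```

```bash
python3 r.py
```

```text
t 28.05 al 20.3 tau 0.787 F [-9.8  3.6  9.3] L [-54.   55.5  29.4] gap 4.2 gf 111.0 q6 56.8
```

>>> {"op": "servo_tool", "data": {
  "series": [
    [[0,0,0],[1.5,0.06,-2.6]],
    [[0,0,0],[2.5,0.1,-4.3]]
  ]
}}

```text
time: 28.25
position: [0.5403, -0.0011, 0.17]
tool_rot: [[0.823, 0.269, 0.501], [0.298, -0.954, 0.023], [0.484, 0.131, -0.865]]
ft_force: [-10.1, 2.8, 9.8]
finger_gap: 0.004
gripper_force: 111.9
```

```bash
python3 r.py
```

```text
t 28.25 al 15.37 tau 0.85 F [-10.1   2.8   9.8] L [-53.9  55.5  29.4] gap 4.0 gf 112.0 q6 61.7
```

>>> {"op": "servo_tool", "data": {
  "series": [
    [[0,0,0],[0,0,0]],
    [[0,0,0],[0,0,0]],
    [[0,0,0],[0,0,0]],
    [[-8,-0.4,14],[0,0,0]],
    [[-25,-1,43],[0,0,0]],
    [[-25,-1,43],[0,0,0]],
    [[-25,-1,43],[0,0,0]],
    [[-25,-1,43],[0,0,0]]
  ],
  "grip": 45
}}

```text
time: 29.05
position: [0.5155, -0.0028, 0.2109]
tool_rot: [[0.824, 0.268, 0.5], [0.297, -0.955, 0.022], [0.483, 0.131, -0.866]]
ft_force: [-0.2, -0.4, -0.1]
finger_gap: 0.0452
gripper_force: 0.0
```

```bash
python3 w.py w9; python3 g.py FR 14.3
```

```text
1967 [370.  44.] [55.  54.8] [42.4 10.1] 58.8
2896 [550.  99.] [ 55.  -54.9] [42.8 11.2] 13.9
1035 [318. 224.] [-54.3  54.8] [41.4 10. ] 21.6
1930 [475. 264.] [-54.4 -54.9] [11.  42.5] 148.8
t 29.1 al 15.29 tau -0.018 F [-0.4 -0.2 -0.1] L [-55.4  54.8  76.9] gap 44.9 gf 0.0 q6 62.2
FR 0.075 [ 100.9 -105.9   53.5] [ 0.4  0.  -0.9]
FR 0.028 [ 124.4 -104.9   12.8] [ 0.4  0.  -0.9]
```

>>> {"op": "servo_tool", "data": {
  "series": [
    [[101,-106,54],[0.4,0,-0.9]],
    [[101,-106,54],[0.4,0,-0.9]],
    [[101,-106,54],[0.4,0,-0.9]],
    [[101,-106,54],[0.4,0,-0.9]],
    [[101,-106,54],[0.4,0,-0.9]],
    [[101,-106,54],[0.4,0,-0.9]],
    [[101,-106,54],[0.4,0,-0.9]]
  ]
}}

```text
time: 29.8
position: [0.6153, -0.1074, 0.2637]
tool_rot: [[0.829, 0.254, 0.499], [0.281, -0.959, 0.021], [0.484, 0.122, -0.866]]
ft_force: [-0.0, 0.2, -0.3]
finger_gap: 0.0448
gripper_force: 0.0
```

```bash
python3 w.py w10;python3 g.py FR 14.3
```

```text
2122 [149. 183.] [55.5 54.1] [42.2 10.6] 58.5
1039 [321. 225.] [ 55.7 -55.2] [41.8  9.5] 14.5
694 [128. 313.] [-41.2  59. ] [16.1 10.5] 29.8
756 [291. 350.] [-43.2 -61.8] [10.2 18. ] 149.7
t 29.85 al 14.36 tau -0.014 F [0.3 0.7 0.2] L [ 54.5 -53.8  75.6] gap 45.3 gf 0.0 q6 47.4
FR 0.075 [ 0.8 -1.2 -0.3] [-0.  -0.  -0.1]
FR 0.028 [ 24.3  -0.3 -41. ] [-0.  -0.  -0.1]
```

>>> {"op": "servo_tool", "data": {
  "series": [
    [[12,-0.3,-20],[0,0,0]],
    [[24.5,-0.3,-41],[0,0,0]],
    [[24.5,-0.3,-41],[0,0,0]],
    [[24.5,-0.3,-41],[0,0,0]],
    [[24.5,-0.3,-41],[0,0,0]]
  ]
}}

```text
time: 30.35
position: [0.6414, -0.1087, 0.2261]
tool_rot: [[0.827, 0.253, 0.503], [0.281, -0.959, 0.02], [0.487, 0.125, -0.864]]
ft_force: [-0.5, 0.0, 0.2]
finger_gap: 0.0448
gripper_force: 0.0
```

>>> {"op": "servo_tool", "data": {
  "series": [
    [[0,0,0],[0,0,0]],
    [[0,0,0],[0,0,0]],
    [[0,0,0],[0,0,0]],
    [[0,0,0],[0,0,0]],
    [[0,0,0],[0,0,0]]
  ],
  "grip": 0
}}

```text
time: 30.85
position: [0.6409, -0.1071, 0.2261]
tool_rot: [[0.827, 0.254, 0.501], [0.28, -0.96, 0.023], [0.487, 0.121, -0.865]]
ft_force: [-6.7, 7.7, 6.5]
finger_gap: 0.0036
gripper_force: 109.0
```

```bash
python3 r.py
```

```text
t 30.85 al 14.29 tau -0.044 F [-6.7  7.7  6.5] L [ 57.5 -54.5  29.9] gap 3.6 gf 109.0 q6 46.6
```

>>> {"op": "servo_tool", "data": {
  "series": [
    [[0,0,0],[1.5,0.06,-2.6]],
    [[0,0,0],[3,0.12,-5.2]],
    [[0,0,0],[4.5,0.18,-7.8]],
    [[0,0,0],[6,0.24,-10.4]]
  ]
}}

```text
time: 31.25
position: [0.6409, -0.1074, 0.2263]
tool_rot: [[0.862, 0.076, 0.501], [0.075, -0.997, 0.022], [0.501, 0.019, -0.865]]
ft_force: [-7.1, 5.7, 6.7]
finger_gap: 0.004
gripper_force: 112.4
```

```bash
python3 r.py
```

```text
t 31.25 al 2.31 tau 0.658 F [-7.1  5.7  6.7] L [ 57.5 -54.7  30. ] gap 4.0 gf 112.0 q6 58.7
```

>>> {"op": "servo_tool", "data": {
  "series": [
    [[0,0,0],[1.5,0.06,-2.6]],
    [[0,0,0],[3,0.12,-5.2]]
  ]
}}

```text
time: 31.45
position: [0.6409, -0.1076, 0.2263]
tool_rot: [[0.865, -0.015, 0.501], [-0.029, -0.999, 0.021], [0.5, -0.033, -0.865]]
ft_force: [-7.2, 5.5, 6.7]
finger_gap: 0.0036
gripper_force: 113.0
```

```bash
python3 r.py
```

```text
t 31.45 al -3.67 tau 0.722 F [-7.2  5.5  6.7] L [ 57.5 -55.   30.1] gap 3.6 gf 113.0 q6 64.8
```

>>> {"op": "servo_tool", "data": {
  "series": [
    [[0,0,0],[1.5,0.06,-2.6]]
  ]
}}

```text
time: 31.55
position: [0.6409, -0.1077, 0.2264]
tool_rot: [[0.863, -0.06, 0.501], [-0.081, -0.996, 0.021], [0.498, -0.059, -0.865]]
ft_force: [-7.1, 5.7, 6.7]
finger_gap: 0.0038
gripper_force: 113.6
```

```bash
python3 r.py
```

```text
t 31.55 al -6.66 tau 0.824 F [-7.1  5.7  6.7] L [ 57.5 -55.1  30.1] gap 3.8 gf 114.0 q6 67.8
```

>>> {"op": "servo_tool", "data": {
  "series": [
    [[0,0,0],[1.5,0.06,-2.6]]
  ]
}}

```text
time: 31.65
position: [0.6409, -0.1078, 0.2264]
tool_rot: [[0.859, -0.105, 0.501], [-0.133, -0.991, 0.021], [0.494, -0.085, -0.865]]
ft_force: [-8.0, 4.7, 6.9]
finger_gap: 0.0034
gripper_force: 113.9
```

```bash
python3 r.py
```

```text
t 31.65 al -9.65 tau 0.815 F [-8.   4.7  6.9] L [ 57.6 -55.2  30.2] gap 3.4 gf 114.0 q6 70.8
```

>>> {"op": "servo_tool", "data": {
  "series": [
    [[0,0,0],[0,0,0]],
    [[0,0,0],[0,0,0]],
    [[0,0,0],[0,0,0]],
    [[-8,-0.4,14],[0,0,0]],
    [[-25,-1,43],[0,0,0]],
    [[-25,-1,43],[0,0,0]],
    [[-25,-1,43],[0,0,0]],
    [[-25,-1,43],[0,0,0]]
  ],
  "grip": 45
}}

```text
time: 32.45
position: [0.616, -0.1101, 0.2674]
tool_rot: [[0.859, -0.107, 0.501], [-0.134, -0.991, 0.019], [0.494, -0.084, -0.865]]
ft_force: [-0.2, -0.5, -0.3]
finger_gap: 0.0451
gripper_force: 0.0
```

```bash
python3 w.py w11; python3 g.py FL 58.5
```

```text
1021 [316. 227.] [ 55.7 -55.6] [ 9.9 41.6] 177.8
1857 [155. 252.] [55.4 53.7] [42.3 10.5] 58.5
607 [345. 350.] [-43.1 -61.8] [ 9.8 18.7] 149.5
472 [199. 382.] [-52.6  54.7] [22.   9.9] 16.2
t 32.5 al -9.72 tau 0.043 F [-0.6  0.4 -0.3] L [ 56.  -56.3  77.7] gap 44.8 gf 0.0 q6 71.3
FL 0.075 [ -4.  111.2  -2.8] [-34.1  -1.3  59.1]
FL 0.028 [ 19.5 112.2 -43.5] [-34.1  -1.3  59.1]
```

>>> {"op": "servo_tool", "data": {
  "series": [
    [[-4,111,-1],[-34.1,-1.3,59.1]],
    [[-4,111,-1],[-34.1,-1.3,59.1]],
    [[-4,111,-1],[-34.1,-1.3,59.1]],
    [[-4,111,-1],[-34.1,-1.3,59.1]],
    [[-4,111,-1],[-34.1,-1.3,59.1]],
    [[-4,111,-1],[-34.1,-1.3,59.1]],
    [[-4,111,-1],[-34.1,-1.3,59.1]],
    [[-4,111,-1],[-34.1,-1.3,59.1]],
    [[-4,111,-1],[-34.1,-1.3,59.1]],
    [[-4,111,-1],[-34.1,-1.3,59.1]]
  ]
}}

```text
time: 33.5
position: [0.612, 0.001, 0.2656]
tool_rot: [[0.42, 0.758, 0.499], [0.869, -0.495, 0.021], [0.263, 0.424, -0.867]]
ft_force: [0.2, -0.0, -0.9]
finger_gap: 0.0446
gripper_force: 0.0
```

>>> {"op": "servo_tool", "data": {
  "series": [
    [[0,0,0],[0,0,0]]
  ]
}}

```text
time: 33.6
position: [0.6122, 0.001, 0.2662]
tool_rot: [[0.419, 0.759, 0.499], [0.869, -0.494, 0.021], [0.262, 0.425, -0.866]]
ft_force: [-0.2, 0.4, 0.0]
finger_gap: 0.0447
gripper_force: 0.0
```

```bash
python3 g.py FL 58.5
```

```text
t 33.6 al 58.41 tau 0.033 F [-0.2  0.4  0. ] L [56.4 54.7 76.7] gap 44.7 gf 0.0 q6 22.4
FL 0.075 [-0.3  0.3 -2.2] [-0.1 -0.   0. ]
FL 0.028 [ 23.1   1.2 -42.9] [-0.1 -0.   0. ]
```

>>> {"op": "servo_tool", "data": {
  "series": [
    [[12,0.6,-21],[0,0,0]],
    [[23,1.2,-43],[0,0,0]],
    [[23,1.2,-43],[0,0,0]],
    [[23,1.2,-43],[0,0,0]],
    [[23,1.2,-43],[0,0,0]]
  ]
}}

```text
time: 34.1
position: [0.6358, 0.002, 0.2252]
tool_rot: [[0.417, 0.758, 0.502], [0.87, -0.492, 0.021], [0.263, 0.428, -0.865]]
ft_force: [0.3, -0.7, 0.6]
finger_gap: 0.0451
gripper_force: 0.0
```

>>> {"op": "servo_tool", "data": {
  "series": [
    [[0,0,0],[0,0,0]],
    [[0,0,0],[0,0,0]],
    [[0,0,0],[0,0,0]],
    [[0,0,0],[0,0,0]],
    [[0,0,0],[0,0,0]]
  ],
  "grip": 0
}}

```text
time: 34.6
position: [0.6347, 0.0026, 0.2249]
tool_rot: [[0.417, 0.759, 0.5], [0.87, -0.492, 0.022], [0.262, 0.426, -0.866]]
ft_force: [-7.5, 1.5, 5.4]
finger_gap: 0.0038
gripper_force: 108.9
```

```bash
python3 r.py
```

```text
t 34.6 al 58.53 tau 0.006 F [-7.5  1.5  5.4] L [55.3 55.4 29.7] gap 3.8 gf 109.0 q6 22.1
```

>>> {"op": "servo_tool", "data": {
  "series": [
    [[0,0,0],[1.5,0.06,-2.6]],
    [[0,0,0],[3,0.12,-5.2]]
  ]
}}

```text
time: 34.8
position: [0.6347, 0.0026, 0.2249]
tool_rot: [[0.494, 0.711, 0.5], [0.814, -0.58, 0.021], [0.305, 0.397, -0.866]]
ft_force: [-7.5, 1.8, 5.2]
finger_gap: 0.0042
gripper_force: 112.0
```

```bash
python3 r.py
```

```text
t 34.8 al 52.55 tau 0.766 F [-7.5  1.8  5.2] L [55.3 55.4 29.8] gap 4.2 gf 112.0 q6 28.1
```

>>> {"op": "servo_tool", "data": {
  "series": [
    [[0,0,0],[1,0.04,-1.7]]
  ]
}}

```text
time: 34.9
position: [0.6347, 0.0026, 0.225]
tool_rot: [[0.517, 0.695, 0.5], [0.794, -0.607, 0.021], [0.318, 0.386, -0.866]]
ft_force: [-7.3, 2.0, 4.5]
finger_gap: 0.004
gripper_force: 111.5
```

```bash
python3 r.py
```

```text
t 34.9 al 50.62 tau 0.758 F [-7.3  2.   4.5] L [55.3 55.4 29.8] gap 4.0 gf 112.0 q6 30.0
```

>>> {"op": "servo_tool", "data": {
  "series": [
    [[0,0,0],[1,0.04,-1.7]]
  ]
}}

```text
time: 35.0
position: [0.6347, 0.0026, 0.225]
tool_rot: [[0.54, 0.677, 0.5], [0.773, -0.634, 0.022], [0.331, 0.375, -0.866]]
ft_force: [-7.9, 1.6, 6.8]
finger_gap: 0.004
gripper_force: 111.7
```

```bash
python3 r.py
```

```text
t 35.0 al 48.68 tau 0.745 F [-7.9  1.6  6.8] L [55.4 55.4 29.8] gap 4.0 gf 112.0 q6 31.9
```

>>> {"op": "servo_tool", "data": {
  "series": [
    [[0,0,0],[1,0.04,-1.7]],
    [[0,0,0],[2,0.08,-3.5]]
  ]
}}

```text
time: 35.2
position: [0.6347, 0.0026, 0.225]
tool_rot: [[0.587, 0.637, 0.5], [0.727, -0.686, 0.021], [0.357, 0.351, -0.866]]
ft_force: [-6.8, 2.4, 6.4]
finger_gap: 0.0041
gripper_force: 112.3
```

```bash
python3 r.py
```

```text
t 35.2 al 44.66 tau 0.883 F [-6.8  2.4  6.4] L [55.4 55.4 29.8] gap 4.1 gf 112.0 q6 36.0
```

>>> {"op": "servo_tool", "data": {
  "series": [
    [[0,0,0],[0,0,0]],
    [[0,0,0],[0,0,0]],
    [[0,0,0],[0,0,0]],
    [[-8,-0.4,14],[0,0,0]],
    [[-25,-1,43],[0,0,0]],
    [[-25,-1,43],[0,0,0]],
    [[-25,-1,43],[0,0,0]],
    [[-25,-1,43],[0,0,0]]
  ],
  "grip": 45
}}

```text
time: 36.0
position: [0.6101, 0.0011, 0.2657]
tool_rot: [[0.588, 0.636, 0.499], [0.726, -0.688, 0.021], [0.357, 0.35, -0.866]]
ft_force: [0.5, 0.8, -1.4]
finger_gap: 0.0451
gripper_force: 0.0
```

```bash
python3 w.py w12; python3 g.py NR -30.5
```

```text
1032 [319. 223.] [55.5 54.8] [41.8  9.9] 52.7
120 [442. 305.] [ 73.9 -51.3] [1.8 7.4] 174.6
t 36.05 al 44.55 tau 0.049 F [-0.9 -0.7 -0.1] L [53.9 54.9 77.1] gap 45.1 gf 0.0 q6 36.2
NR 0.075 [ -88.8 -113.6  -56.3] [ 37.4   1.5 -65. ]
NR 0.028 [ -65.3 -112.6  -97. ] [ 37.4   1.5 -65. ]
```

>>> {"op": "servo_tool", "data": {
  "series": [
    [[-89,-113.5,-55],[37.4,1.5,-65]],
    [[-89,-113.5,-55],[37.4,1.5,-65]],
    [[-89,-113.5,-55],[37.4,1.5,-65]],
    [[-89,-113.5,-55],[37.4,1.5,-65]],
    [[-89,-113.5,-55],[37.4,1.5,-65]],
    [[-89,-113.5,-55],[37.4,1.5,-65]],
    [[-89,-113.5,-55],[37.4,1.5,-65]],
    [[-89,-113.5,-55],[37.4,1.5,-65]],
    [[-89,-113.5,-55],[37.4,1.5,-65]],
    [[-89,-113.5,-55],[37.4,1.5,-65]]
  ]
}}

```text
time: 37.05
position: [0.5209, -0.1122, 0.2103]
tool_rot: [[0.767, -0.405, 0.498], [-0.477, -0.879, 0.019], [0.43, -0.252, -0.867]]
ft_force: [0.1, -0.2, -0.2]
finger_gap: 0.045
gripper_force: 0.0
```

>>> {"op": "servo_tool", "data": {
  "series": [
    [[0,0,0],[0,0,0]],
    [[0,0,0],[0,0,0]]
  ]
}}

```text
time: 37.25
position: [0.5212, -0.1123, 0.2112]
tool_rot: [[0.767, -0.403, 0.499], [-0.475, -0.88, 0.019], [0.432, -0.251, -0.866]]
ft_force: [0.1, -0.5, -0.2]
finger_gap: 0.0448
gripper_force: 0.0
```

```bash
python3 w.py w13; python3 g.py NR -30.5
```

```text
1831 [220.  68.] [ 54.8 -55.9] [ 9.7 42.5] 177.4
1722 [ 74. 167.] [54.6 53.1] [41.7  9.9] 52.8
1018 [320. 227.] [-54.4 -55.8] [ 9.5 41.9] 150.2
1193 [179. 293.] [-49.   56.1] [31.8 11. ] 23.1
t 37.3 al -30.37 tau -0.038 F [-0.3 -0.3 -0.3] L [-53.6 -54.9  77. ] gap 45.2 gf 0.0 q6 83.9
NR 0.075 [-0.2 -0.1 -2.4] [ 0.1 -0.  -0.1]
NR 0.028 [ 23.3   0.8 -43.1] [ 0.1 -0.  -0.1]
```

>>> {"op": "servo_tool", "data": {
  "series": [
    [[12,0.5,-21],[0,0,0]],
    [[23.5,0.5,-43],[0,0,0]],
    [[23.5,0.5,-43],[0,0,0]],
    [[23.5,0.5,-43],[0,0,0]],
    [[23.5,0.5,-43],[0,0,0]]
  ]
}}

```text
time: 37.8
position: [0.5453, -0.1121, 0.17]
tool_rot: [[0.765, -0.404, 0.501], [-0.476, -0.879, 0.018], [0.433, -0.252, -0.865]]
ft_force: [-0.2, -0.7, 0.6]
finger_gap: 0.0451
gripper_force: 0.0
```

>>> {"op": "servo_tool", "data": {
  "series": [
    [[0,0,0],[0,0,0]],
    [[0,0,0],[0,0,0]],
    [[0,0,0],[0,0,0]],
    [[0,0,0],[0,0,0]],
    [[0,0,0],[0,0,0]]
  ],
  "grip": 0
}}

```text
time: 38.3
position: [0.5451, -0.1121, 0.1702]
tool_rot: [[0.765, -0.404, 0.501], [-0.476, -0.879, 0.018], [0.433, -0.252, -0.865]]
ft_force: [-5.4, -0.1, 6.0]
finger_gap: 0.0041
gripper_force: 108.8
```

```bash
python3 r.py
```

```text
t 38.3 al -30.4 tau 0.02 F [-5.4 -0.1  6. ] L [-53.5 -55.6  29.5] gap 4.1 gf 109.0 q6 82.6
```

>>> {"op": "servo_tool", "data": {
  "series": [
    [[0,0,0],[1.5,0.06,-2.6]],
    [[0,0,0],[3,0.12,-5.2]]
  ]
}}

```text
time: 38.5
position: [0.5451, -0.1122, 0.1702]
tool_rot: [[0.719, -0.482, 0.501], [-0.565, -0.825, 0.017], [0.405, -0.295, -0.865]]
ft_force: [-5.0, 0.8, 5.9]
finger_gap: 0.0044
gripper_force: 112.0
```

```bash
python3 r.py
```

```text
t 38.5 al -36.38 tau 0.847 F [-5.   0.8  5.9] L [-53.6 -55.7  29.5] gap 4.4 gf 112.0 q6 88.7
```

>>> {"op": "servo_tool", "data": {
  "series": [
    [[0,0,0],[1.5,0.06,-2.6]]
  ]
}}

```text
time: 38.6
position: [0.545, -0.1122, 0.1702]
tool_rot: [[0.693, -0.518, 0.501], [-0.607, -0.795, 0.017], [0.389, -0.316, -0.866]]
ft_force: [-5.7, 0.6, 6.0]
finger_gap: 0.0038
gripper_force: 111.6
```

```bash
python3 r.py
```

```text
t 38.6 al -39.35 tau 0.874 F [-5.7  0.6  6. ] L [-53.6 -55.7  29.5] gap 3.8 gf 112.0 q6 91.7
```

>>> {"op": "servo_tool", "data": {
  "series": [
    [[0,0,0],[1.5,0.06,-2.6]]
  ]
}}

```text
time: 38.7
position: [0.545, -0.1123, 0.1703]
tool_rot: [[0.665, -0.554, 0.5], [-0.647, -0.762, 0.017], [0.372, -0.335, -0.866]]
ft_force: [-6.1, -0.4, 6.2]
finger_gap: 0.004
gripper_force: 112.4
```

```bash
python3 r.py
```

```text
t 38.7 al -42.34 tau 0.951 F [-6.1 -0.4  6.2] L [-53.6 -55.8  29.5] gap 4.0 gf 112.0 q6 94.7
```

>>> {"op": "servo_tool", "data": {
  "series": [
    [[0,0,0],[0,0,0]],
    [[0,0,0],[0,0,0]],
    [[0,0,0],[0,0,0]],
    [[-8,-0.4,14],[0,0,0]],
    [[-25,-1,43],[0,0,0]],
    [[-50,-2,87],[0,0,0]],
    [[-50,-2,87],[0,0,0]],
    [[-50,-2,87],[0,0,0]],
    [[-50,-2,87],[0,0,0]],
    [[-50,-2,87],[0,0,0]]
  ],
  "grip": 45
}}

```text
time: 39.7
position: [0.4942, -0.1134, 0.2536]
tool_rot: [[0.666, -0.556, 0.497], [-0.649, -0.76, 0.02], [0.367, -0.336, -0.868]]
ft_force: [-0.4, 0.5, 1.2]
finger_gap: 0.0453
gripper_force: 0.0
```

```bash
python3 w.py w14; python3 r.py; python3 -c "
from station import env
print(env.sign_off())"
```

```text
1091 [214.  94.] [ 55.1 -55.7] [10.  42.1] 177.3
681 [317. 202.] [-54.6 -55.9] [ 9.7 42.2] 144.6
935 [120. 194.] [54.9 53.7] [41.7 10.3] 52.2
632 [214. 279.] [-44.1  58.1] [20.3 10. ] 18.2
t 39.75 al -42.48 tau 0.033 F [ 0.3 -0.2 -0.5] L [-55.9 -54.8 127.1] gap 45.0 gf 0.0 q6 96.4
the job is handed in; nothing more can be done
None
```

I nipped all four wing screws snug in cross order, then made each firm (torque rise about 0.5–0.6 N m, slightly over the 0.45 target), let go and handed in at 39.8 s; the sign-off returned no verdict, so the result isn't confirmed.

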